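# Clear the repair bench into the drawer unit

### The job

Clear the grey mat of this repair bench: pull open the drawer of the low drawer unit, put every loose part that is lying on the mat into the drawer and push the drawer fully shut again. Every bottle, can or jar from the mat must finish standing upright on the flat top of the drawer unit, its whole base on it, and none of them may be tipped over on the way. Leave the multimeter, the tip-cleaner tin and the drink bottle where they are.

Things in the scene. Friction and masses are not known exactly. Their poses are not given: they have to be found in the camera images.
- cab: Low fixed drawer unit, grey with a blue drawer front, 200 mm deep (its x), 240 mm wide (its y), 85 mm high, standing on the table to the left or the right of the mat. Origin: centre of its underside; z up; x points from its front to its back: the handle side (-x) faces roughly to the robot.
- cab_top (a point): Centre of the unit's flat top panel (185 mm along x, 240 mm along y, no rim), 85 mm above the table; axes as cab.
- cab_drawer0 (a joint): Opening of the drawer in m: 0 shut, up to 0.134 fully open; it slides along the unit's -x, needs about 1 N plus 4 N per m/s, and stays where it is left.
- cab_drawer0_handle (a point): Middle of the drawer's steel handle, a round bar 11 mm thick and 120 mm long along the unit's y, 35 mm in front of the drawer's front face, 47 mm above the table; it moves with the drawer; axes as cab. The bar's two stems are 51 mm either side of the middle.
- drawer_floor (a point): Centre of the drawer's inner floor, 22 mm above the table, moving with it; axes as cab. Inside: 155 mm (x), 218 mm (y), 41 mm deep; front panel up to 73 mm above the table. Shut, it lies 2 mm in -x of the unit's origin. Pulled out by d, only the front d minus 6 mm of the inside is open from above; the rest is under the top panel (51 mm above the floor).
- mat: Thin grey rubber work mat, fixed on the table, 270 mm (x) by 400 mm (y), 2 mm thick, its centre 115 mm in -x of the origin. The loose parts start along its half nearer the robot, the bottles along its far half.
- spray_can: Blue spray can with a white and a yellow band, 52 mm diameter, 150 mm high; from 105 mm up it is a white cap 38 mm in diameter to hold it by. About 0.25 kg. Origin: centre of its underside, z up. May be absent.
- green_bottle: Green plastic bottle, 54 mm diameter, 130 mm high; it narrows from 75 mm up to a neck 26 mm in diameter at 94 mm; white cap 30 mm in diameter from 102 to 130 mm. About 0.18 kg. Origin: centre of its underside, z up. May be absent.
- amber_jar: Amber glass jar, 56 mm diameter, 75 mm high, with a yellow lid 58 mm in diameter over its top 22 mm. About 0.22 kg. Origin: centre of its underside, z up. May be absent.
- spool: Loose part: solder spool lying flat, white flanges 40 mm in diameter, 26 mm high. About 60 g. Origin: centre of its underside, z up. May be absent.
- heatsink: Loose part: finned aluminium heat sink 38 mm (x) by 24 mm (y) by 22 mm high. About 45 g. Origin: centre of its underside, z up. May be absent.
- relay: Loose part: orange relay block 30 mm (x) by 22 mm (y) by 26 mm high. About 30 g. Origin: centre of its underside, z up. May be absent.
- vial: Loose part: lime-green level vial block with black lines, 40 mm (x) by 16 mm (y) by 16 mm high. About 25 g. Origin: centre of its underside, z up. May be absent.
- multimeter: Bystander: yellow multimeter lying at the left of the work, 140 mm (x) by 70 mm (y) by 38 mm high. Origin: centre of its underside.
- tip_tin: Bystander: dark tin with brass wool, 60 mm diameter, 41 mm high, at the right of the work. Origin: centre of its underside.
- drink: Bystander: tall green drink bottle with a green cap and yellow label, 64 mm diameter, 200 mm high, beyond the work. Origin: centre of its underside.

How it is judged:
On the way, in this order (a step that is already met when the one before it is completed fails the run):
1. the drawer is pulled open, at least 60 mm (value of joint cab_drawer0 above 0.06 m), for 0.2 s.
2. all loose parts lie in the drawer (x of spool in the frame of drawer_floor between -0.085 and 0.085 m and y of spool in the frame of drawer_floor between -0.107 and 0.107 m and z of spool in the frame of drawer_floor between -0.01 and 0.032 m and x of heatsink in the frame of drawer_floor between -0.085 and 0.085 m and y of heatsink in the frame of drawer_floor between -0.107 and 0.107 m and z of heatsink in the frame of drawer_floor between -0.01 and 0.032 m and x of relay in the frame of drawer_floor between -0.085 and 0.085 m and y of relay in the frame of drawer_floor between -0.107 and 0.107 m and z of relay in the frame of drawer_floor between -0.01 and 0.032 m and x of vial in the frame of drawer_floor between -0.085 and 0.085 m and y of vial in the frame of drawer_floor between -0.107 and 0.107 m and z of vial in the frame of drawer_floor between -0.01 and 0.032 m), for 0.2 s.
3. the drawer is pushed shut with the parts in it (all of step 2 and value of joint cab_drawer0 below 0.01 m), for 0.2 s.
At the end, for the whole second after the job is handed in: Every loose part lies in the drawer, the drawer is shut (within 10 mm), and every bottle, can and jar stands upright (within 7 degrees) and at rest on the flat top of the drawer unit, its underside within 6 mm of the top's height and its whole base on the top (1 mm of overhang allowed) (all of step 3 and x of spray_can in the frame of cab_top between -0.0675 and 0.0675 m and y of spray_can in the frame of cab_top between -0.095 and 0.095 m and z of spray_can in the frame of cab_top between -0.006 and 0.006 m and angle between each of spray_can, green_bottle, amber_jar's own z axis and vertical below 0.12 rad and linear speed of each of spray_can, green_bottle, amber_jar below 0.03 m/s and x of green_bottle in the frame of cab_top between -0.0665 and 0.0665 m and y of green_bottle in the frame of cab_top between -0.094 and 0.094 m and z of green_bottle in the frame of cab_top between -0.006 and 0.006 m and x of amber_jar in the frame of cab_top between -0.0655 and 0.0655 m and y of amber_jar in the frame of cab_top between -0.093 and 0.093 m and z of amber_jar in the frame of cab_top between -0.006 and 0.006 m and velocity of joint cab_drawer0 below 0.01 m/s); the robot touches nothing.
It fails at once if a bottle, can or jar is tipped over (more than 40 degrees) (angle between any of spray_can, green_bottle, amber_jar's own z axis and vertical above 0.7 rad).
It fails at once if the multimeter, the tip-cleaner tin or the drink bottle is moved more than 30 mm (distance of any of multimeter, tip_tin, drink from where it was at the start of the episode above 0.03 m).
Of spool, heatsink, relay, vial only 3 to 4 are there at a start; the rules pass over those that are not, and their reading is None.
Of spray_can, green_bottle, amber_jar only 2 to 3 are there at a start; the rules pass over those that are not, and their reading is None.
At some moment in a run one of spool, heatsink, relay, vial may be knocked a few centimetres aside while the robot is not near it.
It also fails if it takes over 210 s, if anything falls off the work surface, if the arm or the gripper's body presses on something with over 40 N, if the wrist force passes 120 N, or if a joint passes its speed limit or range.

### The arm

A 6-joint arm with a two-finger parallel gripper is mounted at the origin on the work surface. World frame = base frame: x ahead of the robot, y to its left, z up, the work surface at z = 0. Lengths are in m, angles in rad, forces in N, time in s.
With the tool pointing down it reaches from about 0.4 to 0.825 m from the base axis. Payload 7 kg.
Tool frame: the origin (TCP) lies at the very end of the fingers, on their centre line; the grasp point (between the pads) lies arm.grip_point_offset behind it (arm.grip_point_offset is the distance from the TCP to the grasp point, in m); z points along the fingers, y is the line along which they close (so a half turn about z gives the same grasp; the last joint's range is limited). The gripper opens to 88 mm and grips with 3 to 60 N. Pads are 19 mm wide; open, the fingers measure 130 mm over their backs; the gripper's body (78 mm by 193 mm) begins 47 mm behind the grasp point.
Start: joints at [-1.04, 0.359, 0.012, 0, -1.224, -0.288], TCP at [0.162, -0.655, 0.189] pointing down, gripper open.
Joint ranges: [-3.07, 3.07], [-1.43, 2.12], [-1.02, 1.25], [-3.03, 1.67], [-3.05, -0], [-3.03, 3.03]. Speed limits (rad/s): [2.39, 2.39, 3.01, 3.14, 3.14, 3.14].

### API

Orientations are given as [roll, pitch, yaw] about the fixed x, y, z axes, in that order (R = Rz(yaw) Ry(pitch) Rx(roll)).
In Python, from station import arm gives the robot as it stands.
- The arm moves only by the shell command python3 -m crank 'ROWS' [OPENING] [FORCE]. ROWS is JSON, a list of rows, each an object of numbers: "dx", "dy", "dz": the shift along the tool's x, y, z in cm; "wx", "wy", "wz": the turn, a rotation vector about the tool's x, y, z in degrees. A call has exactly 10 rows; each row is the pose to reach, as a shift and turn from the pose commanded when the call began, along the tool's axes at that moment; what a row does not reach only later rows make up. A row lasts 1/8 s, in which the tool goes at most 62.5 mm and 10.7 degrees, less where a joint would pass 70% of its speed; a pose out of reach is approached as far as the arm can. A call with a gripper value outside its range is refused whole. OPENING is the finger opening in cm, from 0 to 8.76, set as the call begins (- or left out, the last holds). The fingers move at their own pace and stop on an object; FORCE is the grip in N (left out, the last holds). Time passes only in rows, so rows that repeat a pose let the fingers close, or fill a call up. It gives the time, the measured TCP pose, the force, the opening and the grip force at its end, in the units of the state.
- arm.get_state(): the state, without advancing time (a new reading comes with each control period).
- arm.grab_frame(name): name is "scene" or "top"; returns the picture (420x560x3 uint8, red, green, blue); there is no depth.
- arm.calibration(name): a dict with "fx", "fy", "cx", "cy" (pixels), "world_from_camera" (4x4, takes a point from camera to world coordinates). Camera axes: x right, y down, z forward; pixel columns grow to the right and rows downward; lengths in m; the calibration is good to about 2 mm. A picture is of the moment at which its call begins. calibration takes no time and is no camera call.
- arm.job_done(): hands the job in; it is judged then, once.
Trained networks look in the newest picture that a camera, given by its name, has taken for a name from the list of things; names that differ only in an ending like _2 or _b are one class to them, and where a whole thing is asked for, a point or a joint stands for the part that bears it (a point fixed in the world has none). Each returns a list of dicts, best first, with "confidence" (0 to 1); they miss things now and then, are a little off and sometimes report something else, mostly with a low value. They report only what shows in the picture. A call takes as long as a camera call.
- arm.find_in(camera, query): "centre" ([x, y, z] in m, in world coordinates, good to about 4 mm: the middle of the surface that is visible of it).
- arm.masks_of(camera, query): "pixels" (420x560 bool, what is visible of it).
- arm.mark_of(camera, query): "centre" ([x, y, z] in m, in world coordinates, good to about 4 mm: a listed point, or the origin of a listed thing).
The state is a dict: "t": time; "q": joint angles; "qd": joint speeds; "joint_efforts": joint torques, N m; "eef_pos": TCP position; "ee_rot": TCP orientation; "force": force on the tool from outside, world axes, zero at the start; "moment": the same for the moment, N m; "width": finger opening in m; "gripper_force": force on a finger pad.
Only numpy, scipy, OpenCV 4.12 (cv2) and the standard library are available. Lean on these libraries where they do the work, as an engineer would, in place of code of your own. Each camera call takes 0.05 s, during which the arm holds its last target. There are 200 camera calls.

## Working session

There is one attempt and no reset: what is moved stays moved. The work goes in short steps, Python scripts to look and compute and a shell command to move; the robot and the scene stay as the last step left them, time stands still between calls to the robot, and variables do not carry over. Pictures are saved under pics/ and viewed, at most 17 in all, crops included, and the job is handed in when it is done.

```bash
ls; mkdir -p pics
cat > h.py <<'E'
import numpy as np, cv2
from station import arm
from scipy.spatial.transform import Rotation as R
def snap(c,n):
    f=arm.grab_frame(c); cv2.imwrite(f'pics/{n}.png',cv2.cvtColor(f,cv2.COLOR_RGB2BGR)); return f
def proj(c,p):
    k=arm.calibration(c); q=np.linalg.inv(k['world_from_camera'])@np.r_[p,1]
    return k['fx']*q[0]/q[2]+k['cx'],k['fy']*q[1]/q[2]+k['cy']
def unproj(c,uv,z):
    k=arm.calibration(c);T=np.array(k['world_from_camera']);d=T[:3,:3]@[(uv[0]-k['cx'])/k['fx'],(uv[1]-k['cy'])/k['fy'],1]
    return T[:3,3]+d*(z-T[2,3])/d[2]
def st():
    s=arm.get_state();print('t',round(s['t'],2),'pos',np.round(s['eef_pos'],4),'rpy',np.round(np.degrees(s['ee_rot']),1),'w',round(s['width'],4),'F',np.round(s['force'],1),'q6',np.round(s['q'],2));return s
def mv(*ps):
    # shift in tool axes (cm) to world TCP points
    s=arm.get_state();M=R.from_euler('xyz',s['ee_rot'])
    for p in ps: print('d',np.round(M.inv().apply(np.array(p)-s['eef_pos'])*100,2))
E
python3 - <<'E'
from h import *
s=st();print(arm.grip_point_offset, R.from_euler('xyz',s['ee_rot']).as_matrix().round(3))
for c in('top','scene'):
    snap(c,c+'0')
    for n in ['cab','cab_top','cab_drawer0_handle','drawer_floor','mat','spray_can','green_bottle','amber_jar','spool','heatsink','relay','vial','multimeter','tip_tin','drink']:
        print(c,n,[(np.round(d['centre'],3),round(d['confidence'],2)) for d in arm.mark_of(c,n)[:2]])
E
```

```text
pics
t 0.0 pos [ 0.1621 -0.6547  0.1877] rpy [ 179.9   -0.  -166.1] w 0.0878 F [ 0.8  0.8 -0.1] q6 [-1.04  0.36  0.01 -0.   -1.22 -0.29]
0.0188 [[-0.971 -0.24  -0.001]
 [-0.24   0.971  0.002]
 [ 0.     0.002 -1.   ]]
top cab [(array([ 0.658, -0.19 ,  0.003]), 0.75)]
top cab_top [(array([ 0.662, -0.198,  0.087]), 0.75), (array([0.666, 0.165, 0.003]), 0.67)]
top cab_drawer0_handle [(array([ 0.505, -0.189,  0.049]), 0.88), (array([0.799, 0.002, 0.003]), 0.44)]
top drawer_floor []
top mat [(array([0.665, 0.164, 0.004]), 0.65), (array([0.608, 0.301, 0.   ]), 0.16)]
top spray_can [(array([0.608, 0.3  , 0.002]), 0.68)]
top green_bottle []
top amber_jar [(array([0.622, 0.051, 0.002]), 0.82), (array([0.475, 0.034, 0.002]), 0.45)]
top spool [(array([0.472, 0.035, 0.   ]), 0.65)]
top heatsink [(array([ 0.8  , -0.001, -0.002]), 0.59), (array([0.452, 0.306, 0.003]), 0.44)]
top relay []
top vial [(array([0.469, 0.206, 0.005]), 0.39)]
top multimeter []
top tip_tin [(array([ 0.566, -0.488,  0.002]), 0.93)]
top drink [(array([ 0.801, -0.004, -0.001]), 0.55), (array([0.454, 0.305, 0.005]), 0.41)]
scene cab [(array([ 0.656, -0.197, -0.003]), 0.65)]
scene cab_top [(array([ 0.657, -0.196,  0.084]), 0.67)]
scene cab_drawer0_handle [(array([ 0.499, -0.192,  0.045]), 0.9), (array([ 0.563, -0.488, -0.002]), 0.37)]
scene drawer_floor []
scene mat [(array([0.663, 0.162, 0.001]), 0.78), (array([ 0.656, -0.196, -0.   ]), 0.73)]
scene spray_can [(array([ 0.613,  0.302, -0.001]), 0.84)]
scene green_bottle []
scene amber_jar [(array([ 0.626,  0.053, -0.002]), 0.71)]
scene spool [(array([0.476, 0.029, 0.   ]), 0.63)]
scene heatsink [(array([ 0.451,  0.302, -0.001]), 0.46)]
scene relay []
scene vial [(array([0.466, 0.202, 0.004]), 0.62)]
scene multimeter [(array([ 0.557,  0.474, -0.001]), 0.64)]
scene tip_tin [(array([ 0.564, -0.487, -0.003]), 0.83)]
scene drink [(array([0.801, 0.   , 0.001]), 0.7)]
```

View pics/top0.png

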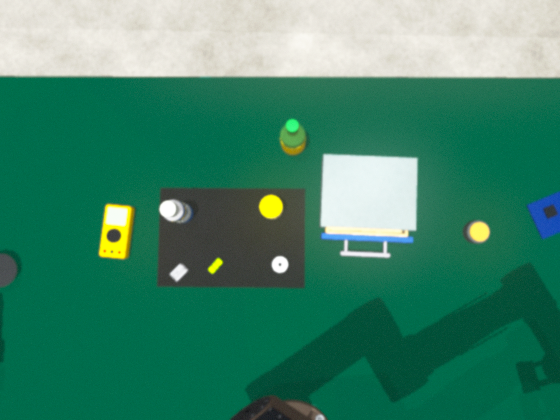

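View pics/scene0.png

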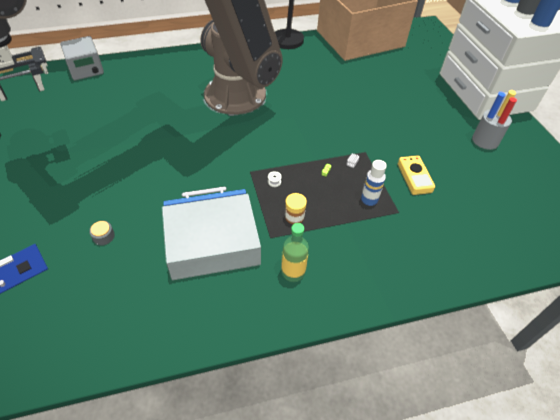

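The top view shows the unit at right (top panel x 321–417, y 154–230) with the handle at about (367,254). On the mat are the can (175,210), jar (271,207), spool (280,264), vial (215,266) and heat sink (179,272). There is no relay and no green bottle. The scene view agrees.

```bash
cat >> h.py <<'E'
def ori(n,z,c='top'):
    m=arm.masks_of(c,n)
    for d in m[:2]:
        p=d['pixels'].astype(np.uint8);v,u=np.nonzero(p)
        P=np.array([unproj(c,(a,b),z)[:2] for a,b in zip(u,v)],np.float32)
        r=cv2.minAreaRect(P*1000);b=cv2.boxPoints(r);e=[b[1]-b[0],b[2]-b[1]];l=max(e,key=np.linalg.norm)
        print(n,'conf',round(d['confidence'],2),'ctr',np.round(r[0],1),'size',np.round(r[1],1),'long axis deg',round(np.degrees(np.arctan2(l[1],l[0])),1))
E
python3 - <<'E'
from h import *
snap('top','top1');
for n,z in(('heatsink',.02),('vial',.018),('spool',.028),('amber_jar',.077),('cab',.085),('spray_can',.15)): ori(n,z)
for uv in ((323,154),(417,157),(321,228),(415,230)): print(unproj('top',uv,.085).round(3))
for uv in ((341,254),(390,256)): print('bar',unproj('top',uv,.05).round(3))
for uv in ((322,238),(413,241)): print('front',unproj('top',uv,.073).round(3))
f=cv2.imread('pics/top1.png'); cv2.imwrite('pics/crop1.png',np.vstack([cv2.resize(f[150:265,310:425],(600,600),interpolation=3)]))
E
```

```text
heatsink conf 0.6 ctr [450.3 301.2] size [22.9 39.3] long axis deg -44.2
heatsink conf 0.28 ctr [ 563.7 -493.4] size [56.1 72. ] long axis deg -89.6
vial conf 0.45 ctr [614.9 315.3] size [57.2 87.7] long axis deg -89.6
vial conf 0.43 ctr [468.9 204.7] size [17.1 39.5] long axis deg -44.4
spool conf 0.49 ctr [474.7  31.2] size [39.6 37.2] long axis deg 0.5
amber_jar conf 0.6 ctr [623.6  55.1] size [56.9 54.1] long axis deg 0.6Traceback (most recent call last):
  File "<stdin>", line 3, in <module>
  File "h.py", line 22, in ori
    P=np.array([unproj(c,(a,b),z)[:2] for a,b in zip(u,v)],np.float32)
                ~~~~~~^^^^^^^^^^^
  File "h.py", line 10, in unproj
    k=arm.calibration(c);T=np.array(k['world_from_camera']);d=T[:3,:3]@[(uv[0]-k['cx'])/k['fx'],(uv[1]-k['cy'])/k['fy'],1]
ValueError: time passes only in moves, steps and waits
```

```bash
sed -i 's/arm\.calibration(c)/cal(c)/' h.py; sed -i '3a import functools\n@functools.lru_cache\ndef cal(c): return arm.calibration(c)' h.py
python3 - <<'E'
from h import *
st();f=cv2.cvtColor(snap('top','top2'),cv2.COLOR_RGB2BGR)
for uv in ((323,154),(417,157),(321,228),(415,230)): print(unproj('top',uv,.085).round(3))
for uv in ((341,254),(390,256)): print('bar',unproj('top',uv,.05).round(3))
for uv in ((322,238),(413,241)): print('front',unproj('top',uv,.073).round(3))
cv2.imwrite('pics/crop1.png',cv2.resize(f[150:265,310:425],(600,600),interpolation=cv2.INTER_CUBIC))
E
```

```text
t 1.9 pos [ 0.1622 -0.6552  0.1887] rpy [ 180.    -0.  -166.1] w 0.0876 F [-0.2 -0.3  0.3] q6 [-1.04  0.36  0.01  0.   -1.22 -0.29]
[ 0.758 -0.079  0.085]
[ 0.751 -0.32   0.085]
[ 0.568 -0.074  0.085]
[ 0.564 -0.312  0.085]
bar [ 0.502 -0.128  0.05 ]
bar [ 0.497 -0.256  0.05 ]
front [ 0.542 -0.078  0.073]
front [ 0.536 -0.31   0.073]
```

View pics/crop1.png

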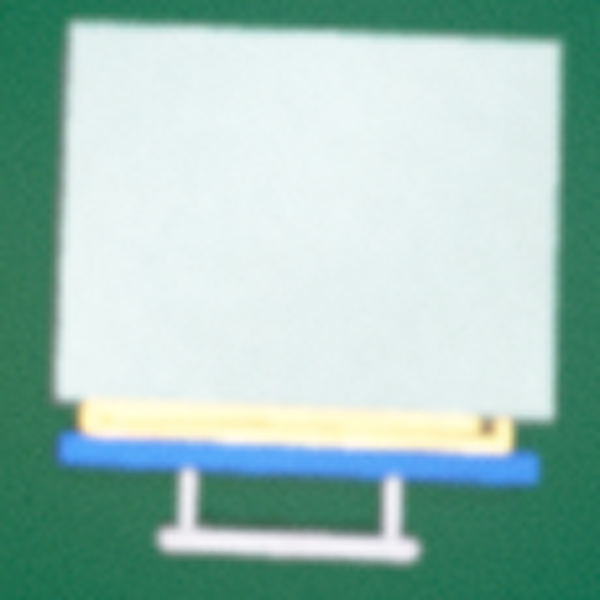

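The crop shows the unit is yawed about −1.5°, the drawer is already ~18 mm open and the bar lies at about x=0.4995, y=−0.192. I'll hook closed fingers between the bar and the front panel.

Run:
```python
from h import *
mv((.52,-.192,.19),(.52,-.192,.03))
```

```text
d [-45.86  36.36  -0.13]
d [-45.86  36.36  15.87]
```

```bash
python3 -m crank '[{"dx":-5,"dy":4,"wz":2},{"dx":-10,"dy":8,"wz":4},{"dx":-15,"dy":12,"wz":6},{"dx":-20,"dy":16,"wz":8},{"dx":-25,"dy":20,"wz":10},{"dx":-30,"dy":24,"wz":12},{"dx":-35,"dy":28,"wz":14},{"dx":-40,"dy":32,"wz":15.4},{"dx":-45,"dy":35.7,"wz":15.4},{"dx":-45.86,"dy":36.36,"wz":15.4}]' 0 30
python3 - <<'E'
from h import *
st();mv((.52,-.192,.03))
E
```

```text
t 1.95 pos [ 0.1623 -0.6552  0.1887] rpy [-180.     0.  -166.1] w 0.0877 F [ 0.7 -0.7 -0.6] q6 [-1.04  0.36  0.01 -0.   -1.22 -0.29]
d [-45.86  36.36  15.87]$[0]: bad value
```

```bash
python3 -m crank '[{"dx":-5,"dy":4,"dz":0,"wx":0,"wy":0,"wz":2},{"dx":-10,"dy":8,"dz":0,"wx":0,"wy":0,"wz":4},{"dx":-15,"dy":12,"dz":0,"wx":0,"wy":0,"wz":6},{"dx":-20,"dy":16,"dz":0,"wx":0,"wy":0,"wz":8},{"dx":-25,"dy":20,"dz":0,"wx":0,"wy":0,"wz":10},{"dx":-30,"dy":24,"dz":0,"wx":0,"wy":0,"wz":12},{"dx":-35,"dy":28,"dz":0,"wx":0,"wy":0,"wz":14},{"dx":-40,"dy":32,"dz":0,"wx":0,"wy":0,"wz":15.4},{"dx":-45,"dy":35.7,"dz":0,"wx":0,"wy":0,"wz":15.4},{"dx":-45.86,"dy":36.36,"dz":0,"wx":0,"wy":0,"wz":15.4}]' 0 30
python3 - <<'E'
from h import *
st();mv((.52,-.192,.03))
E
```

```text
t: 3.2
eef_pos: [0.5218, -0.1895, 0.1887]
ee_rot: [3.142, 0.001, 3.118]
force: [-0.8, 0.1, -0.7]
width: 0.0005
gripper_force: 0.0
t 3.2 pos [ 0.5218 -0.1895  0.1887] rpy [180.    0.  178.7] w 0.0005 F [-0.8  0.1 -0.7] q6 [ 0.    0.16 -0.26 -0.   -1.15 -1.6 ]
d [ 0.18 -0.26 15.87]
```

```bash
python3 -m crank '[{"dx":0,"dy":0,"dz":4,"wx":0,"wy":0,"wz":0},{"dx":0,"dy":0,"dz":8,"wx":0,"wy":0,"wz":0},{"dx":0,"dy":0,"dz":12,"wx":0,"wy":0,"wz":0},{"dx":0,"dy":0,"dz":15.8,"wx":0,"wy":0,"wz":0},{"dx":0,"dy":0,"dz":15.8,"wx":0,"wy":0,"wz":0},{"dx":2,"dy":0,"dz":15.8,"wx":0,"wy":0,"wz":0},{"dx":4.4,"dy":0,"dz":15.8,"wx":0,"wy":0,"wz":0},{"dx":6.8,"dy":0,"dz":15.8,"wx":0,"wy":0,"wz":0},{"dx":9.2,"dy":0,"dz":15.8,"wx":0,"wy":0,"wz":0},{"dx":11.2,"dy":0,"dz":15.8,"wx":0,"wy":0,"wz":0}]'
python3 - <<'E'
from h import *
st();snap('top','t3')
for n in('cab_drawer0_handle','drawer_floor'):
  print(n,[(np.round(d['centre'],3),round(d['confidence'],2)) for d in arm.mark_of('top',n)[:2]])
E
```

```text
t: 4.45
eef_pos: [0.4085, -0.1894, 0.0327]
ee_rot: [-3.141, 0.003, 3.116]
force: [-0.5, -0.5, 0.1]
width: 0.0006
gripper_force: 0.0
t 4.45 pos [ 0.4085 -0.1894  0.0327] rpy [-180.     0.2  178.5] w 0.0006 F [-0.5 -0.5  0.1] q6 [ 0.01  0.16 -0.68  0.   -0.73 -1.6 ]
cab_drawer0_handle [(array([ 0.508, -0.191,  0.052]), 0.94)]
drawer_floor []
```

View pics/t3.png

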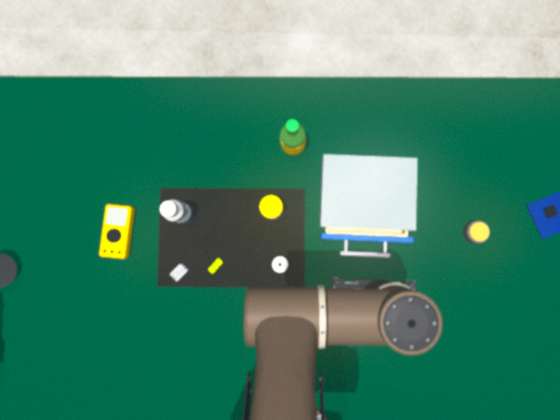

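The drawer has not moved: the handle is still at about (365,254). The fingers probably passed over the bar before they were fully down. I'll lift, go back and descend in separate calls.

```bash
python3 -m crank '[{"dx":0,"dy":0,"dz":-3,"wx":0,"wy":0,"wz":0},{"dx":0,"dy":0,"dz":-6,"wx":0,"wy":0,"wz":0},{"dx":0,"dy":0,"dz":-8,"wx":0,"wy":0,"wz":0},{"dx":-3,"dy":0,"dz":-8,"wx":0,"wy":0,"wz":0},{"dx":-6,"dy":0,"dz":-8,"wx":0,"wy":0,"wz":0},{"dx":-9,"dy":0,"dz":-8,"wx":0,"wy":0,"wz":0},{"dx":-11.2,"dy":0,"dz":-8,"wx":0,"wy":0,"wz":0},{"dx":-11.2,"dy":0,"dz":-8,"wx":0,"wy":0,"wz":0},{"dx":-11.2,"dy":0,"dz":-8,"wx":0,"wy":0,"wz":0},{"dx":-11.2,"dy":0,"dz":-8,"wx":0,"wy":0,"wz":0}]'
python3 - <<'E'
from h import *
st();snap('scene','s3');
E
python3 -m crank '[{"dx":0,"dy":0,"dz":1,"wx":0,"wy":0,"wz":0},{"dx":0,"dy":0,"dz":2,"wx":0,"wy":0,"wz":0},{"dx":0,"dy":0,"dz":3,"wx":0,"wy":0,"wz":0},{"dx":0,"dy":0,"dz":4,"wx":0,"wy":0,"wz":0},{"dx":0,"dy":0,"dz":5,"wx":0,"wy":0,"wz":0},{"dx":0,"dy":0,"dz":6,"wx":0,"wy":0,"wz":0},{"dx":0,"dy":0,"dz":7,"wx":0,"wy":0,"wz":0},{"dx":0,"dy":0,"dz":8,"wx":0,"wy":0,"wz":0},{"dx":0,"dy":0,"dz":8,"wx":0,"wy":0,"wz":0},{"dx":0,"dy":0,"dz":8,"wx":0,"wy":0,"wz":0}]';  python3 - <<'E'
from h import *
f=snap('scene','s4');cv2.imwrite('pics/crop4.png',cv2.resize(f[130:280,130:290,::-1],(640,600),interpolation=cv2.INTER_CUBIC))
E
```

```text
t: 5.85
eef_pos: [0.5197, -0.1921, 0.1111]
ee_rot: [3.142, 0.0, 3.115]
force: [0.1, 0.7, 0.2]
width: 0.0006
gripper_force: 0.0
t 5.85 pos [ 0.5197 -0.1921  0.1111] rpy [180.    0.  178.5] w 0.0006 F [0.1 0.7 0.2] q6 [-0.    0.23 -0.36  0.   -0.98 -1.6 ]
t: 7.15
eef_pos: [0.5202, -0.1921, 0.0308]
ee_rot: [-3.141, 0.0, 3.116]
force: [-0.3, 0.3, 0.2]
width: 0.0005
gripper_force: 0.0
```

View pics/crop4.png

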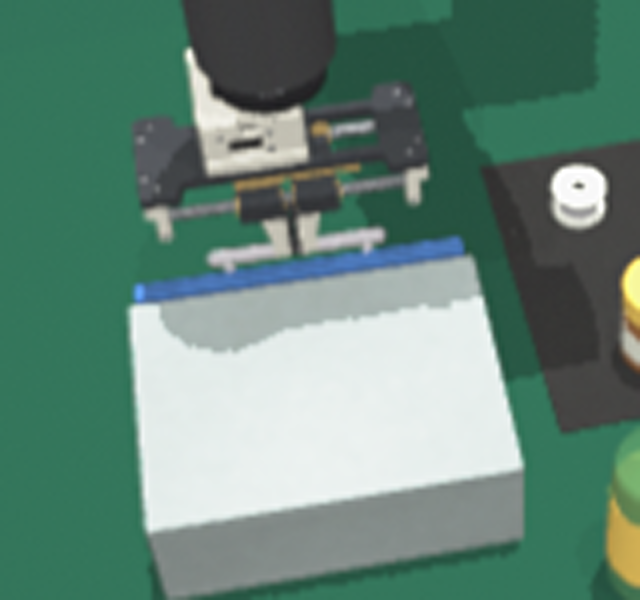

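The crop shows the fingertips down behind the bar, between the stems. Now I'll pull.

```bash
python3 -m crank '[{"dx":1,"dy":0,"dz":0,"wx":0,"wy":0,"wz":0},{"dx":2,"dy":0,"dz":0,"wx":0,"wy":0,"wz":0},{"dx":3.5,"dy":0,"dz":0,"wx":0,"wy":0,"wz":0},{"dx":5,"dy":0,"dz":0,"wx":0,"wy":0,"wz":0},{"dx":6.5,"dy":0,"dz":0,"wx":0,"wy":0,"wz":0},{"dx":8,"dy":0,"dz":0,"wx":0,"wy":0,"wz":0},{"dx":9.5,"dy":0,"dz":0,"wx":0,"wy":0,"wz":0},{"dx":10.5,"dy":0,"dz":0,"wx":0,"wy":0,"wz":0},{"dx":11.2,"dy":0,"dz":0,"wx":0,"wy":0,"wz":0},{"dx":11.2,"dy":0,"dz":0,"wx":0,"wy":0,"wz":0}]'
python3 - <<'E'
from h import *
st();f=snap('scene','s5');cv2.imwrite('pics/crop5.png',cv2.resize(f[130:280,130:290,::-1],(640,600),interpolation=cv2.INTER_CUBIC))
for c in('top','scene'):
 if c=='top':snap(c,'t5')
 for n in('cab_drawer0_handle','drawer_floor'):
  print(n,[(np.round(d['centre'],3),round(d['confidence'],2)) for d in arm.mark_of(c,n)[:2]])
E
```

```text
t: 8.45
eef_pos: [0.4078, -0.1891, 0.0308]
ee_rot: [-3.142, 0.0, 3.116]
force: [0.3, 0.7, -0.7]
width: 0.0003
gripper_force: 0.0
t 8.45 pos [ 0.4078 -0.1891  0.0308] rpy [-180.     0.   178.5] w 0.0003 F [ 0.3  0.7 -0.7] q6 [ 0.01  0.16 -0.68  0.   -0.73 -1.6 ]
cab_drawer0_handle [(array([ 0.508, -0.188,  0.045]), 0.82)]
drawer_floor []
cab_drawer0_handle [(array([ 0.5  , -0.189,  0.047]), 0.69)]
drawer_floor []
```

View pics/crop5.png

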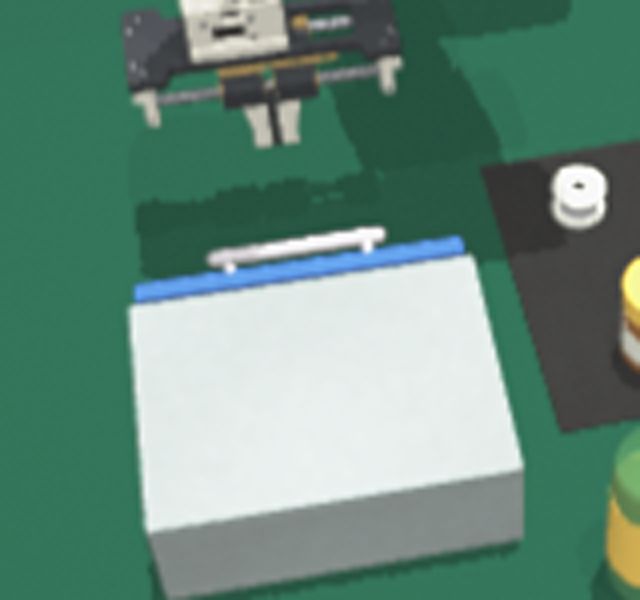

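Still not hooked, and no force was felt. I'll check the geometry by projection.

Run:
```python
from h import *
f=cv2.imread('pics/s4.png');g=cv2.imread('pics/s5.png');t=cv2.imread('pics/t5.png')
def dots(im,c,y0,x0,pts,h=100,w=110,s=4):
    o=cv2.resize(im[y0:y0+h,x0:x0+w],(w*s,h*s),interpolation=cv2.INTER_CUBIC)
    for p,col in pts:
        u,v=proj(c,np.array(p)); cv2.circle(o,(int((u+.5-x0)*s),int((v+.5-y0)*s)),3,col,-1)
    return o
bar=[((.4995+.0262*(y+.192),y,.047),(0,0,255)) for y in(-.252,-.192,-.132)]
bar2=[((.519+.0262*(y+.192),y,.047),(255,0,255)) for y in(-.252,-.192,-.132)]
tcp=[((.5202,-.1921,.0308),(0,255,255))]
tcp5=[((.4078,-.1891,.0308),(0,255,255))]
print([cal(c)['world_from_camera'][:3,3].round(2) if hasattr(cal(c)['world_from_camera'],'shape') else [round(r[3],2) for r in cal(c)['world_from_camera'][:3]] for c in('top','scene')])
a=dots(f,'scene',140,150,bar+bar2+tcp);b=dots(g,'scene',140,150,bar+bar2+tcp5)
cv2.imwrite('pics/ov.png',cv2.resize(np.hstack([a,b]),(800,364)))
```

```text
[array([ 0.52, -0.02,  1.19]), array([ 1.38, -0.22,  1.03])]
```

View pics/ov.png

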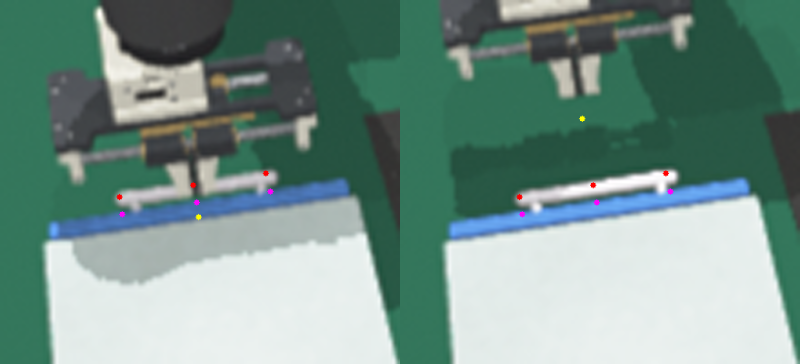

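Run:
```python
from h import *
for n,uv,x in(('s5',(198.7,166.1),.4078),('s4',(203,192.5),.5202)):
    a=unproj('scene',uv,0);b=unproj('scene',uv,.2); k=(x-a[0])/(b[0]-a[0]); print(n,(a+k*(b-a)).round(4), unproj('scene',uv,.03).round(3))
snap('top','t6');s=st()
for n in ('amber_jar','tip_tin'): print(n,arm.find_in('scene',n)[:1])
```

```text
s5 [ 0.4078 -0.1891  0.0578] [ 0.38  -0.188  0.03 ]
s4 [ 0.5202 -0.1927  0.0605] [ 0.493 -0.192  0.03 ]
t 8.8 pos [ 0.4082 -0.1891  0.0306] rpy [-180.    -0.   178.5] w 0.0003 F [-0.4  0.1  0.5] q6 [ 0.01  0.16 -0.68  0.   -0.73 -1.6 ]
amber_jar [{'centre': [0.5431, -0.1914, 0.0734], 'confidence': 0.72}]
tip_tin [{'centre': [0.579, -0.4848, 0.037], 'confidence': 0.87}]
```

The fingertips appear about 28 mm higher than the stated TCP, which fits them passing over the bar without contact. I'll probe down over free table to confirm.

```bash
python3 -m crank '[{"dx":0,"dy":0,"dz":0.5,"wx":0,"wy":0,"wz":0},{"dx":0,"dy":0,"dz":1,"wx":0,"wy":0,"wz":0},{"dx":0,"dy":0,"dz":1.5,"wx":0,"wy":0,"wz":0},{"dx":0,"dy":0,"dz":2,"wx":0,"wy":0,"wz":0},{"dx":0,"dy":0,"dz":2.2,"wx":0,"wy":0,"wz":0},{"dx":0,"dy":0,"dz":2.4,"wx":0,"wy":0,"wz":0},{"dx":0,"dy":0,"dz":2.6,"wx":0,"wy":0,"wz":0},{"dx":0,"dy":0,"dz":2.8,"wx":0,"wy":0,"wz":0},{"dx":0,"dy":0,"dz":2.8,"wx":0,"wy":0,"wz":0},{"dx":0,"dy":0,"dz":2.8,"wx":0,"wy":0,"wz":0}]'
python3 - <<'E'
from h import *
st();f=snap('scene','s7');cv2.imwrite('pics/crop7.png',cv2.resize(f[130:280,130:290,::-1],(640,600),interpolation=cv2.INTER_CUBIC))
print(proj('scene',np.array((.408,-.189,.003))),proj('scene',np.array((.408,-.189,.03))))
E
```

```text
t: 10.15
eef_pos: [0.4081, -0.1891, 0.0027]
ee_rot: [-3.142, 0.0, 3.116]
force: [0.4, -0.1, 1.3]
width: 0.0009
gripper_force: 0.0
t 10.15 pos [ 0.4081 -0.1891  0.0027] rpy [-180.     0.   178.5] w 0.0009 F [ 0.4 -0.1  1.3] q6 [ 0.01  0.21 -0.71  0.   -0.65 -1.6 ]
(np.float64(200.65279682332505), np.float64(178.34855473734552)) (np.float64(199.72278249159916), np.float64(172.4309523352627))
```

View pics/crop7.png

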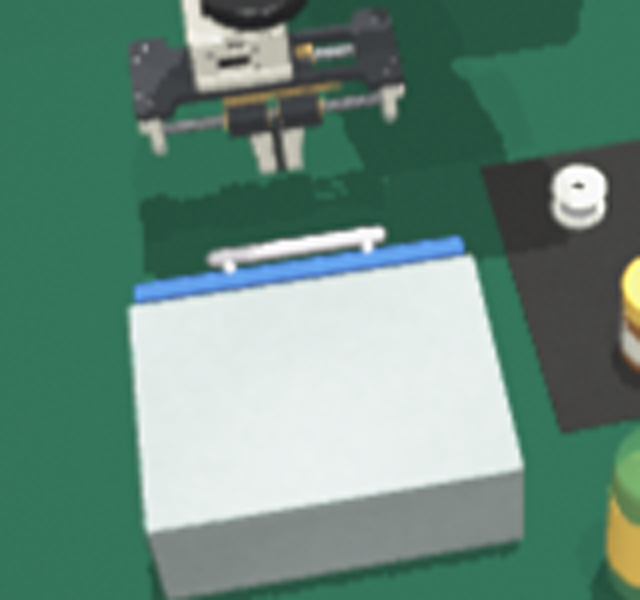

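The tip is at crop (280,170), which gives z≈0.030 while the state says 0.003. I'll go on down gently to find table contact.

```bash
python3 -m crank '[{"dx":0,"dy":0,"dz":0.5,"wx":0,"wy":0,"wz":0},{"dx":0,"dy":0,"dz":1,"wx":0,"wy":0,"wz":0},{"dx":0,"dy":0,"dz":1.4,"wx":0,"wy":0,"wz":0},{"dx":0,"dy":0,"dz":1.7,"wx":0,"wy":0,"wz":0},{"dx":0,"dy":0,"dz":1.9,"wx":0,"wy":0,"wz":0},{"dx":0,"dy":0,"dz":2.0,"wx":0,"wy":0,"wz":0},{"dx":0,"dy":0,"dz":2.1,"wx":0,"wy":0,"wz":0},{"dx":0,"dy":0,"dz":2.2,"wx":0,"wy":0,"wz":0},{"dx":0,"dy":0,"dz":2.3,"wx":0,"wy":0,"wz":0},{"dx":0,"dy":0,"dz":2.3,"wx":0,"wy":0,"wz":0}]'; for i in 1 2; do python3 - <<'E'
from h import *
s=arm.get_state(); print(s['force'][2], s['joint_efforts'])
E
done
```

```text
t: 11.45
eef_pos: [0.408, -0.1891, -0.0204]
ee_rot: [3.142, -0.0, 3.116]
force: [0.7, 0.3, 0.3]
width: 0.0009
gripper_force: 0.0
0.2594555918371836 [ 2.03299001e-03 -3.76492918e+01  1.71737248e+01  4.09178048e+00
 -5.64413855e-02  9.00141828e-06]
0.2594555918371836 [ 2.03299001e-03 -3.76492918e+01  1.71737248e+01  4.09178048e+00
 -5.64413855e-02  9.00141828e-06]
```

```bash
python3 -m crank '[{"dx":0,"dy":0,"dz":0.1,"wx":0,"wy":0,"wz":0},{"dx":0,"dy":0,"dz":0.2,"wx":0,"wy":0,"wz":0},{"dx":0,"dy":0,"dz":0.3,"wx":0,"wy":0,"wz":0},{"dx":0,"dy":0,"dz":0.3,"wx":0,"wy":0,"wz":0},{"dx":0,"dy":0,"dz":0.4,"wx":0,"wy":0,"wz":0},{"dx":0,"dy":0,"dz":0.4,"wx":0,"wy":0,"wz":0},{"dx":0,"dy":0,"dz":0.5,"wx":0,"wy":0,"wz":0},{"dx":0,"dy":0,"dz":0.5,"wx":0,"wy":0,"wz":0},{"dx":0,"dy":0,"dz":0.5,"wx":0,"wy":0,"wz":0},{"dx":0,"dy":0,"dz":0.5,"wx":0,"wy":0,"wz":0}]'
```

```text
t: 12.7
eef_pos: [0.4081, -0.1891, -0.0253]
ee_rot: [-3.142, 0.0, 3.116]
force: [0.7, -0.4, 0.3]
width: 0.0006
gripper_force: 0.0
```

```bash
python3 -m crank '[{"dx":0,"dy":0,"dz":0.1,"wx":0,"wy":0,"wz":0},{"dx":0,"dy":0,"dz":0.1,"wx":0,"wy":0,"wz":0},{"dx":0,"dy":0,"dz":0.2,"wx":0,"wy":0,"wz":0},{"dx":0,"dy":0,"dz":0.2,"wx":0,"wy":0,"wz":0},{"dx":0,"dy":0,"dz":0.3,"wx":0,"wy":0,"wz":0},{"dx":0,"dy":0,"dz":0.3,"wx":0,"wy":0,"wz":0},{"dx":0,"dy":0,"dz":0.3,"wx":0,"wy":0,"wz":0},{"dx":0,"dy":0,"dz":0.4,"wx":0,"wy":0,"wz":0},{"dx":0,"dy":0,"dz":0.4,"wx":0,"wy":0,"wz":0},{"dx":0,"dy":0,"dz":0.4,"wx":0,"wy":0,"wz":0}]'
```

```text
t: 13.95
eef_pos: [0.408, -0.1891, -0.0294]
ee_rot: [3.142, -0.0, 3.116]
force: [0.9, 0.2, 0.6]
width: 0.0006
gripper_force: 0.0
```

```bash
python3 -m crank '[{"dx":0,"dy":0,"dz":0.1,"wx":0,"wy":0,"wz":0},{"dx":0,"dy":0,"dz":0.1,"wx":0,"wy":0,"wz":0},{"dx":0,"dy":0,"dz":0.2,"wx":0,"wy":0,"wz":0},{"dx":0,"dy":0,"dz":0.2,"wx":0,"wy":0,"wz":0},{"dx":0,"dy":0,"dz":0.2,"wx":0,"wy":0,"wz":0},{"dx":0,"dy":0,"dz":0.3,"wx":0,"wy":0,"wz":0},{"dx":0,"dy":0,"dz":0.3,"wx":0,"wy":0,"wz":0},{"dx":0,"dy":0,"dz":0.3,"wx":0,"wy":0,"wz":0},{"dx":0,"dy":0,"dz":0.3,"wx":0,"wy":0,"wz":0},{"dx":0,"dy":0,"dz":0.3,"wx":0,"wy":0,"wz":0}]';python3 - <<'E'
from h import *
st();f=snap('scene','s8');cv2.imwrite('pics/crop8.png',cv2.resize(f[130:230,150:260,::-1],(660,600),interpolation=cv2.INTER_CUBIC))
print(proj('scene',np.array((.408,-.189,.00))))
E
```

```text
t: 15.2
eef_pos: [0.408, -0.1891, -0.0323]
ee_rot: [-3.142, -0.0, 3.116]
force: [0.2, -0.6, -0.1]
width: 0.0005
gripper_force: 0.0
t 15.2 pos [ 0.408  -0.1891 -0.0323] rpy [-180.    -0.   178.5] w 0.0005 F [ 0.2 -0.6 -0.1] q6 [ 0.01  0.27 -0.74  0.   -0.55 -1.6 ]
(np.float64(200.75441459330295), np.float64(178.99513999867125))
```

View pics/crop8.png

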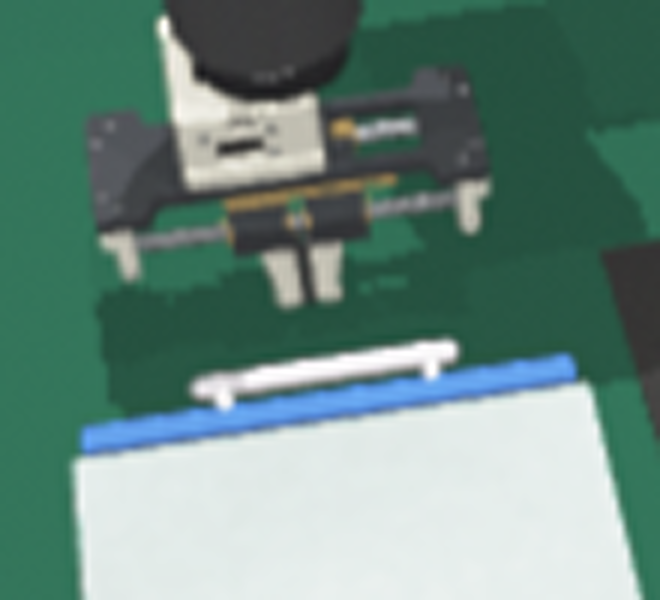

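The tips are now at the table: crop (313,300) gives z≈0 while the state reads −0.032. So the true fingertip is the TCP reading plus 0.032. I'll lift, go back and hook at a true z of about 0.03.

```bash
python3 -m crank '[{"dx":0,"dy":0,"dz":-4,"wx":0,"wy":0,"wz":0},{"dx":0,"dy":0,"dz":-7.5,"wx":0,"wy":0,"wz":0},{"dx":-2,"dy":0,"dz":-7.5,"wx":0,"wy":0,"wz":0},{"dx":-6,"dy":0,"dz":-7.5,"wx":0,"wy":0,"wz":0},{"dx":-10,"dy":0,"dz":-7.5,"wx":0,"wy":0,"wz":0},{"dx":-11.2,"dy":0,"dz":-7.5,"wx":0,"wy":0,"wz":0},{"dx":-11.2,"dy":0,"dz":-7.5,"wx":0,"wy":0,"wz":0},{"dx":-11.2,"dy":0,"dz":-6,"wx":0,"wy":0,"wz":0},{"dx":-11.2,"dy":0,"dz":-4.5,"wx":0,"wy":0,"wz":0},{"dx":-11.2,"dy":0,"dz":-3.3,"wx":0,"wy":0,"wz":0}]'
python3 - <<'E'
from h import *
st()
E
```

```text
t: 16.5
eef_pos: [0.5191, -0.192, -0.0005]
ee_rot: [3.142, -0.001, 3.116]
force: [-0.2, -0.5, 0.2]
width: 0.0004
gripper_force: 0.0
t 16.5 pos [ 5.191e-01 -1.920e-01 -5.000e-04] rpy [180.   -0.  178.5] w 0.0004 F [-0.2 -0.5  0.2] q6 [-0.    0.36 -0.48 -0.   -0.73 -1.6 ]
```

```bash
python3 -m crank '[{"dx":0.7,"dy":0,"dz":0,"wx":0,"wy":0,"wz":0},{"dx":1.5,"dy":0,"dz":0,"wx":0,"wy":0,"wz":0},{"dx":3,"dy":0,"dz":0,"wx":0,"wy":0,"wz":0},{"dx":4.5,"dy":0,"dz":0,"wx":0,"wy":0,"wz":0},{"dx":6,"dy":0,"dz":0,"wx":0,"wy":0,"wz":0},{"dx":7.5,"dy":0,"dz":0,"wx":0,"wy":0,"wz":0},{"dx":9,"dy":0,"dz":0,"wx":0,"wy":0,"wz":0},{"dx":10,"dy":0,"dz":0,"wx":0,"wy":0,"wz":0},{"dx":11,"dy":0,"dz":0,"wx":0,"wy":0,"wz":0},{"dx":11.2,"dy":0,"dz":0,"wx":0,"wy":0,"wz":0}]'
python3 - <<'E'
from h import *
for c in('top','scene'):
 snap(c,c+'9')
 for n in('cab_drawer0_handle','drawer_floor'):
  print(c,n,[(np.round(d['centre'],3),round(d['confidence'],2)) for d in arm.mark_of(c,n)[:2]])
E
```

```text
t: 17.75
eef_pos: [0.407, -0.1891, 0.0006]
ee_rot: [3.142, -0.001, 3.115]
force: [0.5, -0.6, -0.4]
width: 0.0002
gripper_force: 0.5
top cab_drawer0_handle []
top drawer_floor []
scene cab_drawer0_handle [(array([ 0.39 , -0.186,  0.046]), 0.97), (array([0.473, 0.204, 0.002]), 0.32)]
scene drawer_floor [(array([ 0.522, -0.191,  0.024]), 0.82)]
```

The drawer is open about 130 mm. Now I'll lift and head for the spool while opening the fingers.

```bash
python3 -m crank '[{"dx":0,"dy":0,"dz":-4,"wx":0,"wy":0,"wz":0},{"dx":0,"dy":0,"dz":-8,"wx":0,"wy":0,"wz":0},{"dx":0,"dy":0,"dz":-10,"wx":0,"wy":0,"wz":0},{"dx":-1,"dy":4,"dz":-10,"wx":0,"wy":0,"wz":0},{"dx":-2,"dy":8,"dz":-10,"wx":0,"wy":0,"wz":0},{"dx":-3,"dy":12,"dz":-10,"wx":0,"wy":0,"wz":0},{"dx":-4,"dy":16,"dz":-10,"wx":0,"wy":0,"wz":0},{"dx":-5,"dy":19,"dz":-10,"wx":0,"wy":0,"wz":0},{"dx":-5,"dy":19,"dz":-10,"wx":0,"wy":0,"wz":0},{"dx":-5,"dy":19,"dz":-10,"wx":0,"wy":0,"wz":0}]' 6.5
python3 - <<'E'
from h import *
st()
for n in('spool','vial','heatsink'):
  print(n,[(np.round(d['centre'],3),round(d['confidence'],2)) for d in arm.mark_of('scene',n)[:2]])
snap('scene','s10')
for n in('spool','vial','heatsink'):
  print(n,[(np.round(d['centre'],3),round(d['confidence'],2)) for d in arm.mark_of('scene',n)[:2]])
mv((.475,.031,-.026))
E
```

```text
t: 19.3
eef_pos: [0.4626, -0.0006, 0.1004]
ee_rot: [-3.141, -0.001, 3.116]
force: [-0.6, -0.5, 0.2]
width: 0.0651
gripper_force: 0.0
t 19.3 pos [ 0.4626 -0.0006  0.1004] rpy [-1.800e+02 -1.000e-01  1.785e+02] w 0.0651 F [-0.6 -0.5  0.2] q6 [ 0.43  0.09 -0.56 -0.   -0.92 -2.02]
spool [(array([0.478, 0.031, 0.002]), 0.46)]
vial [(array([0.47 , 0.204, 0.005]), 0.43)]
heatsink [(array([ 0.45 ,  0.304, -0.001]), 0.69), (array([0.476, 0.03 , 0.   ]), 0.56)]
spool [(array([0.478, 0.029, 0.   ]), 0.47)]
vial [(array([0.472, 0.205, 0.002]), 0.58)]
heatsink [(array([ 0.563, -0.487, -0.   ]), 0.47), (array([0.451, 0.304, 0.003]), 0.42)]
d [-1.13  3.22 12.67]
```

View pics/s10.png

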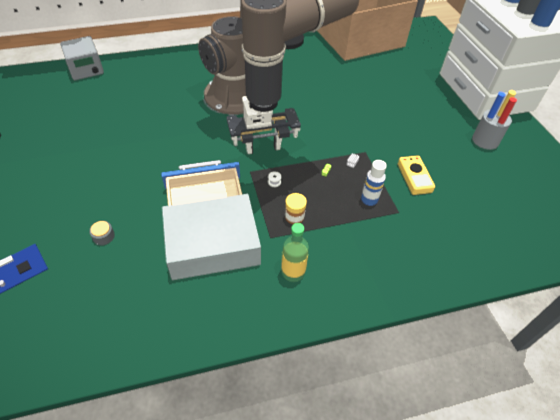

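The drawer is open, with its interior around (205,188). The parts have not moved and the gripper is just beside the spool at (275,180).

```bash
python3 -m crank '[{"dx":-0.7,"dy":2,"dz":2,"wx":0,"wy":0,"wz":0},{"dx":-1.2,"dy":3.2,"dz":5,"wx":0,"wy":0,"wz":0},{"dx":-1.2,"dy":3.2,"dz":8,"wx":0,"wy":0,"wz":0},{"dx":-1.2,"dy":3.2,"dz":10.5,"wx":0,"wy":0,"wz":0},{"dx":-1.2,"dy":3.2,"dz":12,"wx":0,"wy":0,"wz":0},{"dx":-1.2,"dy":3.2,"dz":12.5,"wx":0,"wy":0,"wz":0},{"dx":-1.2,"dy":3.2,"dz":12.7,"wx":0,"wy":0,"wz":0},{"dx":-1.2,"dy":3.2,"dz":12.7,"wx":0,"wy":0,"wz":0},{"dx":-1.2,"dy":3.2,"dz":12.7,"wx":0,"wy":0,"wz":0},{"dx":-1.2,"dy":3.2,"dz":12.7,"wx":0,"wy":0,"wz":0}]'
python3 -m crank '[{"dx":0,"dy":0,"dz":0,"wx":0,"wy":0,"wz":0},{"dx":0,"dy":0,"dz":0,"wx":0,"wy":0,"wz":0},{"dx":0,"dy":0,"dz":0,"wx":0,"wy":0,"wz":0},{"dx":0,"dy":0,"dz":0,"wx":0,"wy":0,"wz":0},{"dx":0,"dy":0,"dz":-2,"wx":0,"wy":0,"wz":0},{"dx":0,"dy":0,"dz":-5,"wx":0,"wy":0,"wz":0},{"dx":0,"dy":0,"dz":-8,"wx":0,"wy":0,"wz":0},{"dx":0,"dy":0,"dz":-10,"wx":0,"wy":0,"wz":0},{"dx":0,"dy":0,"dz":-12.6,"wx":0,"wy":0,"wz":0},{"dx":0,"dy":0,"dz":-12.6,"wx":0,"wy":0,"wz":0}]' 0 20
python3 - <<'E'
from h import *
mv((.50,-.12,.10),(.50,-.12,.012))
E
```

```text
t: 20.9
eef_pos: [0.476, 0.0313, -0.0259]
ee_rot: [3.141, 0.001, 3.116]
force: [1.2, 0.0, 0.0]
width: 0.0651
gripper_force: 0.0
t: 22.15
eef_pos: [0.477, 0.0317, 0.1014]
ee_rot: [3.14, 0.003, 3.116]
force: [1.0, 0.2, -1.2]
width: 0.0386
gripper_force: 20.0
d [ -2.69 -15.11   0.12]
d [ -2.66 -15.12   8.92]
```

```bash
python3 -m crank '[{"dx":-1,"dy":-4,"dz":0,"wx":0,"wy":0,"wz":0},{"dx":-2,"dy":-8,"dz":0,"wx":0,"wy":0,"wz":0},{"dx":-3,"dy":-12,"dz":0,"wx":0,"wy":0,"wz":0},{"dx":-3.7,"dy":-16,"dz":0,"wx":0,"wy":0,"wz":0},{"dx":-3.7,"dy":-17.1,"dz":0.5,"wx":0,"wy":0,"wz":0},{"dx":-3.7,"dy":-17.1,"dz":3,"wx":0,"wy":0,"wz":0},{"dx":-3.7,"dy":-17.1,"dz":6,"wx":0,"wy":0,"wz":0},{"dx":-3.7,"dy":-17.1,"dz":9,"wx":0,"wy":0,"wz":0},{"dx":-3.7,"dy":-17.1,"dz":10.3,"wx":0,"wy":0,"wz":0},{"dx":-3.7,"dy":-17.1,"dz":10.3,"wx":0,"wy":0,"wz":0}]'
python3 -m crank '[{"dx":0,"dy":0,"dz":0,"wx":0,"wy":0,"wz":0},{"dx":0,"dy":0,"dz":0,"wx":0,"wy":0,"wz":0},{"dx":0,"dy":0,"dz":-0.5,"wx":0,"wy":0,"wz":0},{"dx":0,"dy":0,"dz":-4,"wx":0,"wy":0,"wz":0},{"dx":0,"dy":0,"dz":-8,"wx":0,"wy":0,"wz":0},{"dx":0,"dy":0,"dz":-11,"wx":0,"wy":0,"wz":0},{"dx":0.5,"dy":4,"dz":-11,"wx":0,"wy":0,"wz":0},{"dx":1,"dy":9,"dz":-11,"wx":0,"wy":0,"wz":0},{"dx":1.5,"dy":14,"dz":-11,"wx":0,"wy":0,"wz":0},{"dx":2,"dy":19,"dz":-11,"wx":0,"wy":0,"wz":0}]' 5.2
python3 - <<'E'
from h import *
st();snap('top','t11')
for n in('spool','vial','heatsink','drawer_floor'):
  print(n,[(np.round(d['centre'],3),round(d['confidence'],2)) for d in arm.mark_of('top',n)[:2]])
ori('vial',.018);ori('heatsink',.022)
mv((.47,.205,-.026))
E
```

```text
t: 23.4
eef_pos: [0.5077, -0.1405, -0.0041]
ee_rot: [-3.141, -0.002, 3.116]
force: [-0.3, 0.6, -0.5]
width: 0.0383
gripper_force: 20.0
t: 24.65
eef_pos: [0.4932, 0.0513, 0.1077]
ee_rot: [3.141, 0.001, 3.115]
force: [0.4, -0.1, 0.6]
width: 0.0521
gripper_force: 0.0
t 24.65 pos [0.4932 0.0513 0.1077] rpy [1.800e+02 1.000e-01 1.785e+02] w 0.0521 F [ 0.4 -0.1  0.6] q6 [ 0.5   0.13 -0.49  0.   -0.94 -2.1 ]
spool [(array([ 0.507, -0.14 ,  0.024]), 0.75)]
vial []
heatsink [(array([0.45 , 0.306, 0.002]), 0.51)]
drawer_floor [(array([ 0.523, -0.19 ,  0.022]), 0.74)]
d [ 2.75 15.53 13.29]
```

View pics/t11.png

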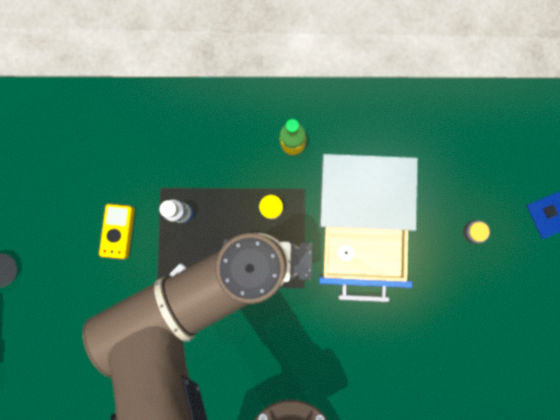

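The spool is in the drawer at (346,253). The vial lies with its long axis at −44°, so the tool must turn −136.5° to stay inside the range of the last joint.

```bash
python3 -m crank '[{"dx":0.5,"dy":3,"dz":0,"wx":0,"wy":0,"wz":-10.5},{"dx":1,"dy":6,"dz":0,"wx":0,"wy":0,"wz":-21},{"dx":1.5,"dy":9,"dz":0,"wx":0,"wy":0,"wz":-31.5},{"dx":2,"dy":12,"dz":0,"wx":0,"wy":0,"wz":-42},{"dx":2.6,"dy":15.5,"dz":0,"wx":0,"wy":0,"wz":-52.5},{"dx":2.6,"dy":15.5,"dz":0,"wx":0,"wy":0,"wz":-63},{"dx":2.6,"dy":15.5,"dz":0,"wx":0,"wy":0,"wz":-73.5},{"dx":2.6,"dy":15.5,"dz":0,"wx":0,"wy":0,"wz":-84},{"dx":2.6,"dy":15.5,"dz":0,"wx":0,"wy":0,"wz":-94.5},{"dx":2.6,"dy":15.5,"dz":0,"wx":0,"wy":0,"wz":-105}]'
python3 - <<'E'
from h import *
st();snap('scene','s12')
for n in('vial','heatsink'):
  print(n,[(np.round(d['centre'],3),round(d['confidence'],2)) for d in arm.mark_of('scene',n)[:2]])
ori('vial',.018,'scene');ori('heatsink',.022,'scene')
mv((.47,.205,-.026))
E
```

```text
t: 26.25
eef_pos: [0.4717, 0.2042, 0.1067]
ee_rot: [3.141, -0.0, -1.331]
force: [0.0, 0.4, -1.2]
width: 0.0521
gripper_force: 0.0
t 26.25 pos [0.4717 0.2042 0.1067] rpy [180.   -0.  -76.3] w 0.0521 F [ 0.   0.4 -1.2] q6 [ 0.79  0.17 -0.45 -0.   -0.95 -0.55]
vial [(array([0.468, 0.201, 0.001]), 0.65)]
heatsink [(array([ 0.451,  0.305, -0.001]), 0.54)]
vial conf 0.63 ctr [475.3 205.8] size [13.2 40.5] long axis deg -38.0
d [-0.06  0.14 13.26]
```

```bash
python3 -m crank '[{"dx":0,"dy":0.2,"dz":2,"wx":0,"wy":0,"wz":-10},{"dx":0,"dy":0.2,"dz":5,"wx":0,"wy":0,"wz":-20},{"dx":0,"dy":0.2,"dz":7,"wx":0,"wy":0,"wz":-30},{"dx":0,"dy":0.2,"dz":8,"wx":0,"wy":0,"wz":-31},{"dx":0,"dy":0.2,"dz":10,"wx":0,"wy":0,"wz":-31},{"dx":0,"dy":0.2,"dz":12,"wx":0,"wy":0,"wz":-31},{"dx":0,"dy":0.2,"dz":13,"wx":0,"wy":0,"wz":-31},{"dx":0,"dy":0.2,"dz":13.4,"wx":0,"wy":0,"wz":-31},{"dx":0,"dy":0.2,"dz":13.4,"wx":0,"wy":0,"wz":-31},{"dx":0,"dy":0.2,"dz":13.4,"wx":0,"wy":0,"wz":-31}]'
python3 -m crank '[{"dx":0,"dy":0,"dz":0,"wx":0,"wy":0,"wz":0},{"dx":0,"dy":0,"dz":0,"wx":0,"wy":0,"wz":0},{"dx":0,"dy":0,"dz":0,"wx":0,"wy":0,"wz":0},{"dx":0,"dy":0,"dz":0,"wx":0,"wy":0,"wz":0},{"dx":0,"dy":0,"dz":0,"wx":0,"wy":0,"wz":0},{"dx":0,"dy":0,"dz":-2,"wx":0,"wy":0,"wz":0},{"dx":0,"dy":0,"dz":-5,"wx":0,"wy":0,"wz":0},{"dx":0,"dy":0,"dz":-8,"wx":0,"wy":0,"wz":0},{"dx":0,"dy":0,"dz":-12,"wx":0,"wy":0,"wz":0},{"dx":0,"dy":0,"dz":-13,"wx":0,"wy":0,"wz":0}]' 0 20
python3 - <<'E'
from h import *
mv((.505,-.2,.105),(.505,-.2,-.003))
E
```

```text
t: 27.75
eef_pos: [0.4698, 0.2053, -0.0267]
ee_rot: [-3.14, -0.0, -0.794]
force: [0.3, 0.7, 0.4]
width: 0.0519
gripper_force: 0.0
t: 29.0
eef_pos: [0.4706, 0.2059, 0.1053]
ee_rot: [-3.137, -0.0, -0.794]
force: [-0.8, 0.8, -0.5]
width: 0.0159
gripper_force: 20.0
d [31.35 26.01 -0.07]
d [31.35 26.06 10.73]
```

```bash
python3 -m crank '[{"dx":4,"dy":3.3,"dz":0,"wx":0,"wy":0,"wz":0},{"dx":8.4,"dy":7,"dz":0,"wx":0,"wy":0,"wz":0},{"dx":13,"dy":10.8,"dz":0,"wx":0,"wy":0,"wz":0},{"dx":17.6,"dy":14.6,"dz":0,"wx":0,"wy":0,"wz":0},{"dx":22.2,"dy":18.4,"dz":0,"wx":0,"wy":0,"wz":0},{"dx":26.8,"dy":22.2,"dz":0,"wx":0,"wy":0,"wz":0},{"dx":30.5,"dy":25.4,"dz":0,"wx":0,"wy":0,"wz":0},{"dx":31.7,"dy":26.4,"dz":0,"wx":0,"wy":0,"wz":0},{"dx":31.7,"dy":26.4,"dz":3,"wx":0,"wy":0,"wz":0},{"dx":31.7,"dy":26.4,"dz":6,"wx":0,"wy":0,"wz":0}]'
python3 -m crank '[{"dx":0,"dy":0,"dz":2,"wx":0,"wy":0,"wz":0},{"dx":0,"dy":0,"dz":4,"wx":0,"wy":0,"wz":0},{"dx":0,"dy":0,"dz":4.8,"wx":0,"wy":0,"wz":0},{"dx":0,"dy":0,"dz":4.8,"wx":0,"wy":0,"wz":0},{"dx":0,"dy":0,"dz":4.8,"wx":0,"wy":0,"wz":0},{"dx":0,"dy":0,"dz":4.8,"wx":0,"wy":0,"wz":0},{"dx":0,"dy":0,"dz":4.8,"wx":0,"wy":0,"wz":0},{"dx":0,"dy":0,"dz":4.8,"wx":0,"wy":0,"wz":0},{"dx":0,"dy":0,"dz":4.8,"wx":0,"wy":0,"wz":0},{"dx":0,"dy":0,"dz":4.8,"wx":0,"wy":0,"wz":0}]'
python3 -m crank '[{"dx":0,"dy":0,"dz":0,"wx":0,"wy":0,"wz":0},{"dx":0,"dy":0,"dz":0,"wx":0,"wy":0,"wz":0},{"dx":0,"dy":0,"dz":-1,"wx":0,"wy":0,"wz":0},{"dx":0,"dy":0,"dz":-5,"wx":0,"wy":0,"wz":0},{"dx":0,"dy":0,"dz":-9,"wx":0,"wy":0,"wz":0},{"dx":0,"dy":0,"dz":-11,"wx":0,"wy":0,"wz":0},{"dx":-5,"dy":-4,"dz":-11,"wx":0,"wy":0,"wz":0},{"dx":-9,"dy":-8,"dz":-11,"wx":0,"wy":0,"wz":0},{"dx":-13,"dy":-12,"dz":-11,"wx":0,"wy":0,"wz":0},{"dx":-17,"dy":-16,"dz":-11,"wx":0,"wy":0,"wz":0}]' 3
python3 - <<'E'
from h import *
st();snap('top','t13')
for n in('spool','vial','heatsink','drawer_floor'):
  print(n,[(np.round(d['centre'],3),round(d['confidence'],2)) for d in arm.mark_of('top',n)[:2]])
ori('heatsink',.022)
mv((.451,.303,.105),(.451,.303,-.026))
E
```

```text
t: 30.25
eef_pos: [0.5031, -0.2061, 0.0417]
ee_rot: [-3.141, 0.0, -0.795]
force: [0.1, 0.4, -0.9]
width: 0.0159
gripper_force: 20.0
t: 31.5
eef_pos: [0.5033, -0.2062, -0.0053]
ee_rot: [-3.142, -0.0, -0.794]
force: [0.2, -0.2, -1.0]
width: 0.0157
gripper_force: 20.0
t: 32.75
eef_pos: [0.4983, 0.029, 0.1058]
ee_rot: [-3.14, -0.001, -0.794]
force: [0.4, -0.5, 0.5]
width: 0.0302
gripper_force: 0.0
t 32.75 pos [0.4983 0.029  0.1058] rpy [-179.9   -0.   -45.5] w 0.0302 F [ 0.4 -0.5  0.5] q6 [ 0.45  0.14 -0.49  0.   -0.94  0.32]
spool [(array([ 0.507, -0.136,  0.021]), 0.48), (array([0.555, 0.475, 0.003]), 0.21)]
vial [(array([ 0.503, -0.204,  0.024]), 0.66), (array([0.62 , 0.053, 0.001]), 0.65)]
heatsink [(array([0.452, 0.305, 0.002]), 0.35)]
drawer_floor [(array([ 0.519, -0.189,  0.017]), 0.64)]
heatsink conf 0.46 ctr [464.4 296.3] size [13.3 16.2] long axis deg -89.5
d [-23.01 -16.     0.  ]
d [-23.01 -16.    13.1 ]
```

The vial is in the drawer. Next is the heat sink.

```bash
python3 -m crank '[{"dx":-4,"dy":-2.8,"dz":0,"wx":0,"wy":0,"wz":0},{"dx":-8.5,"dy":-6,"dz":0,"wx":0,"wy":0,"wz":0},{"dx":-13,"dy":-9,"dz":0,"wx":0,"wy":0,"wz":0},{"dx":-17.5,"dy":-12,"dz":0,"wx":0,"wy":0,"wz":0},{"dx":-21.5,"dy":-15,"dz":0,"wx":0,"wy":0,"wz":0},{"dx":-23,"dy":-16,"dz":0,"wx":0,"wy":0,"wz":0},{"dx":-23,"dy":-16,"dz":2,"wx":0,"wy":0,"wz":0},{"dx":-23,"dy":-16,"dz":5,"wx":0,"wy":0,"wz":0},{"dx":-23,"dy":-16,"dz":8,"wx":0,"wy":0,"wz":0},{"dx":-23,"dy":-16,"dz":8,"wx":0,"wy":0,"wz":0}]' 5.2
python3 - <<'E'
from h import *
st();snap('scene','s14')
print([(np.round(d['centre'],3),round(d['confidence'],2)) for d in arm.mark_of('scene','heatsink')[:2]])
ori('heatsink',.022,'scene')
E
python3 -m crank '[{"dx":0,"dy":0,"dz":2,"wx":0,"wy":0,"wz":0},{"dx":0,"dy":0,"dz":4,"wx":0,"wy":0,"wz":0},{"dx":0,"dy":0,"dz":5.1,"wx":0,"wy":0,"wz":0},{"dx":0,"dy":0,"dz":5.1,"wx":0,"wy":0,"wz":0},{"dx":0,"dy":0,"dz":5.1,"wx":0,"wy":0,"wz":0},{"dx":0,"dy":0,"dz":5.1,"wx":0,"wy":0,"wz":0},{"dx":0,"dy":0,"dz":5.1,"wx":0,"wy":0,"wz":0},{"dx":0,"dy":0,"dz":5.1,"wx":0,"wy":0,"wz":0},{"dx":0,"dy":0,"dz":5.1,"wx":0,"wy":0,"wz":0},{"dx":0,"dy":0,"dz":5.1,"wx":0,"wy":0,"wz":0}]'
python3 -m crank '[{"dx":0,"dy":0,"dz":0,"wx":0,"wy":0,"wz":0},{"dx":0,"dy":0,"dz":0,"wx":0,"wy":0,"wz":0},{"dx":0,"dy":0,"dz":0,"wx":0,"wy":0,"wz":0},{"dx":0,"dy":0,"dz":0,"wx":0,"wy":0,"wz":0},{"dx":0,"dy":0,"dz":0,"wx":0,"wy":0,"wz":0},{"dx":0,"dy":0,"dz":-2,"wx":0,"wy":0,"wz":0},{"dx":0,"dy":0,"dz":-5,"wx":0,"wy":0,"wz":0},{"dx":0,"dy":0,"dz":-8,"wx":0,"wy":0,"wz":0},{"dx":0,"dy":0,"dz":-12,"wx":0,"wy":0,"wz":0},{"dx":0,"dy":0,"dz":-13,"wx":0,"wy":0,"wz":0}]' 0 20
python3 - <<'E'
from h import *
st();mv((.51,-.255,.105),(.51,-.255,-.003))
E
```

```text
t: 34.3
eef_pos: [0.4504, 0.3005, 0.0228]
ee_rot: [3.137, -0.001, -0.796]
force: [-0.7, -0.5, 0.6]
width: 0.0521
gripper_force: 0.0
t 34.3 pos [0.4504 0.3005 0.0228] rpy [179.7  -0.  -45.6] w 0.0521 F [-0.7 -0.5  0.6] q6 [ 0.95  0.31 -0.49 -0.   -0.78 -0.18]
[(array([0.454, 0.305, 0.001]), 0.39)]
heatsink conf 0.62 ctr [606.6  66.9] size [ 59.9 118.9] long axis deg -15.5
heatsink conf 0.45 ctr [459.3 301.1] size [29.1 49.2] long axis deg -21.3
t: 35.7
eef_pos: [0.4511, 0.3034, -0.0263]
ee_rot: [3.142, -0.0, -0.794]
force: [-0.5, -0.5, 0.2]
width: 0.0523
gripper_force: 0.0
t: 36.95
eef_pos: [0.4521, 0.3045, 0.1064]
ee_rot: [-3.137, 0.0, -0.794]
force: [-0.1, 0.1, -1.0]
width: 0.0238
gripper_force: 20.0
t 36.95 pos [0.4521 0.3045 0.1064] rpy [-179.8    0.   -45.5] w 0.0238 F [-0.1  0.1 -1. ] q6 [ 0.95  0.21 -0.39  0.   -0.96 -0.18]
d [ 4.394e+01  3.512e+01 -3.000e-02]
d [43.95 35.16 10.77]
```

```bash
python3 -m crank '[{"dx":4.4,"dy":3.6,"dz":0,"wx":0,"wy":0,"wz":5},{"dx":9,"dy":7.3,"dz":0,"wx":0,"wy":0,"wz":10},{"dx":13.6,"dy":11,"dz":0,"wx":0,"wy":0,"wz":15},{"dx":18.2,"dy":14.7,"dz":0,"wx":0,"wy":0,"wz":20},{"dx":22.8,"dy":18.4,"dz":0,"wx":0,"wy":0,"wz":25},{"dx":27.4,"dy":22.1,"dz":0,"wx":0,"wy":0,"wz":30},{"dx":32,"dy":25.8,"dz":0,"wx":0,"wy":0,"wz":35},{"dx":36.6,"dy":29.5,"dz":0,"wx":0,"wy":0,"wz":40},{"dx":41.2,"dy":33.2,"dz":0,"wx":0,"wy":0,"wz":43},{"dx":44.3,"dy":35.75,"dz":0,"wx":0,"wy":0,"wz":43}]'
python3 -m crank '[{"dx":0,"dy":0,"dz":0,"wx":0,"wy":0,"wz":0},{"dx":0,"dy":0,"dz":3,"wx":0,"wy":0,"wz":0},{"dx":0,"dy":0,"dz":6,"wx":0,"wy":0,"wz":0},{"dx":0,"dy":0,"dz":9,"wx":0,"wy":0,"wz":0},{"dx":0,"dy":0,"dz":10.8,"wx":0,"wy":0,"wz":0},{"dx":0,"dy":0,"dz":10.8,"wx":0,"wy":0,"wz":0},{"dx":0,"dy":0,"dz":10.8,"wx":0,"wy":0,"wz":0},{"dx":0,"dy":0,"dz":10.8,"wx":0,"wy":0,"wz":0},{"dx":0,"dy":0,"dz":10.8,"wx":0,"wy":0,"wz":0},{"dx":0,"dy":0,"dz":10.8,"wx":0,"wy":0,"wz":0}]'
python3 -m crank '[{"dx":0,"dy":0,"dz":0,"wx":0,"wy":0,"wz":0},{"dx":0,"dy":0,"dz":0,"wx":0,"wy":0,"wz":0},{"dx":0,"dy":0,"dz":-1,"wx":0,"wy":0,"wz":0},{"dx":0,"dy":0,"dz":-5,"wx":0,"wy":0,"wz":0},{"dx":0,"dy":0,"dz":-9,"wx":0,"wy":0,"wz":0},{"dx":0,"dy":0,"dz":-13,"wx":0,"wy":0,"wz":0},{"dx":0,"dy":4,"dz":-13,"wx":0,"wy":0,"wz":0},{"dx":0,"dy":8,"dz":-13,"wx":0,"wy":0,"wz":0},{"dx":0,"dy":12,"dz":-13,"wx":0,"wy":0,"wz":0},{"dx":0,"dy":16,"dz":-13,"wx":0,"wy":0,"wz":0}]' 3.4
python3 - <<'E'
from h import *
st();f=snap('scene','s15')
for n in('spool','vial','heatsink','drawer_floor','cab_drawer0_handle'):
  print(n,[(np.round(d['centre'],3),round(d['confidence'],2)) for d in arm.mark_of('scene',n)[:2]])
cv2.imwrite('pics/crop15.png',cv2.resize(f[100:280,130:330,::-1],(660,594),interpolation=cv2.INTER_CUBIC))
E
```

```text
t: 38.2
eef_pos: [0.5061, -0.2655, 0.1028]
ee_rot: [3.14, 0.0, -1.547]
force: [0.5, 0.7, -1.0]
width: 0.0238
gripper_force: 20.0
t: 39.45
eef_pos: [0.5069, -0.2631, -0.004]
ee_rot: [-3.141, -0.0, -1.545]
force: [0.2, -0.4, -0.3]
width: 0.0235
gripper_force: 20.0
t: 40.7
eef_pos: [0.3456, -0.2674, 0.1263]
ee_rot: [-3.141, -0.0, -1.544]
force: [0.6, -0.3, -0.3]
width: 0.034
gripper_force: 0.0
t 40.7 pos [ 0.3456 -0.2674  0.1263] rpy [-180.    -0.   -88.5] w 0.034 F [ 0.6 -0.3 -0.3] q6 [-0.2   0.01 -0.58  0.   -0.98  0.23]
spool []
vial [(array([ 0.502, -0.206,  0.023]), 0.65)]
heatsink [(array([ 0.509, -0.263,  0.021]), 0.69)]
drawer_floor [(array([ 0.521, -0.191,  0.022]), 0.92), (array([ 0.508, -0.263,  0.022]), 0.44)]
cab_drawer0_handle [(array([ 0.386, -0.186,  0.048]), 0.76)]
```

View pics/crop15.png

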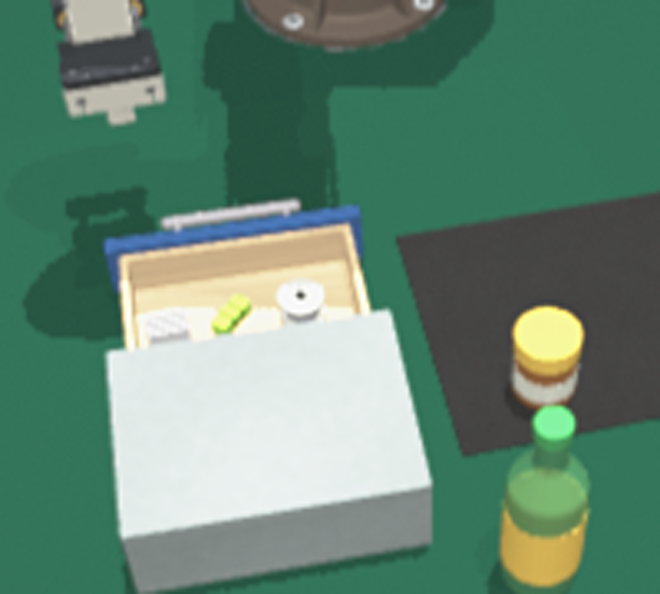

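All three parts lie in the drawer: heat sink at crop (167,325), vial (232,313), spool (300,297). Now I'll close the fingers, go down in front of the bar and push the drawer shut.

```bash
python3 -m crank '[{"dx":-2,"dy":-0.5,"dz":0,"wx":0,"wy":0,"wz":0},{"dx":-5.2,"dy":-0.5,"dz":0,"wx":0,"wy":0,"wz":0},{"dx":-5.2,"dy":-0.5,"dz":2,"wx":0,"wy":0,"wz":0},{"dx":-5.2,"dy":-0.5,"dz":5,"wx":0,"wy":0,"wz":0},{"dx":-5.2,"dy":-0.5,"dz":8,"wx":0,"wy":0,"wz":0},{"dx":-5.2,"dy":-0.5,"dz":11,"wx":0,"wy":0,"wz":0},{"dx":-5.2,"dy":-0.5,"dz":12.6,"wx":0,"wy":0,"wz":0},{"dx":-5.2,"dy":-0.5,"dz":12.6,"wx":0,"wy":0,"wz":0},{"dx":-5.2,"dy":-0.5,"dz":12.6,"wx":0,"wy":0,"wz":0},{"dx":-5.2,"dy":-0.5,"dz":12.6,"wx":0,"wy":0,"wz":0}]' 0 30
```

```text
t: 42.25
eef_pos: [0.3513, -0.2153, 0.0004]
ee_rot: [-3.14, -0.0, -1.544]
force: [0.1, -0.4, 0.9]
width: 0.0004
gripper_force: 0.0
```

```bash
python3 -m crank '[{"dx":0,"dy":-1,"dz":0,"wx":0,"wy":0,"wz":0},{"dx":0.1,"dy":-2.5,"dz":0,"wx":0,"wy":0,"wz":0},{"dx":0.2,"dy":-4,"dz":0,"wx":0,"wy":0,"wz":0},{"dx":0.3,"dy":-5.5,"dz":0,"wx":0,"wy":0,"wz":0},{"dx":0.4,"dy":-7,"dz":0,"wx":0,"wy":0,"wz":0},{"dx":0.4,"dy":-8.5,"dz":0,"wx":0,"wy":0,"wz":0},{"dx":0.5,"dy":-10,"dz":0,"wx":0,"wy":0,"wz":0},{"dx":0.6,"dy":-11.5,"dz":0,"wx":0,"wy":0,"wz":0},{"dx":0.7,"dy":-12.7,"dz":0,"wx":0,"wy":0,"wz":0},{"dx":0.7,"dy":-13.4,"dz":0,"wx":0,"wy":0,"wz":0}]'
python3 -m crank '[{"dx":0,"dy":-0.2,"dz":0,"wx":0,"wy":0,"wz":0},{"dx":0,"dy":-0.3,"dz":0,"wx":0,"wy":0,"wz":0},{"dx":0,"dy":-0.4,"dz":0,"wx":0,"wy":0,"wz":0},{"dx":0,"dy":-0.5,"dz":0,"wx":0,"wy":0,"wz":0},{"dx":0,"dy":-0.5,"dz":0,"wx":0,"wy":0,"wz":0},{"dx":0,"dy":-0.6,"dz":0,"wx":0,"wy":0,"wz":0},{"dx":0,"dy":-0.6,"dz":0,"wx":0,"wy":0,"wz":0},{"dx":0,"dy":-0.7,"dz":0,"wx":0,"wy":0,"wz":0},{"dx":0,"dy":-0.7,"dz":0,"wx":0,"wy":0,"wz":0},{"dx":0,"dy":-0.7,"dz":0,"wx":0,"wy":0,"wz":0}]'
python3 - <<'E'
from h import *
snap('scene','s16')
print([(np.round(d['centre'],3),round(d['confidence'],2)) for d in arm.mark_of('scene','cab_drawer0_handle')[:2]])
E
```

```text
t: 43.5
eef_pos: [0.4854, -0.2188, -0.0004]
ee_rot: [-3.141, -0.0, -1.544]
force: [-0.9, -1.1, 0.5]
width: 0.0006
gripper_force: 0.7
t: 44.75
eef_pos: [0.4917, -0.2185, -0.0003]
ee_rot: [-3.141, -0.0, -1.544]
force: [-0.6, -0.5, 0.2]
width: 0.0006
gripper_force: 0.3
[(array([ 0.511, -0.19 ,  0.046]), 0.69)]
```

```bash
python3 -m crank '[{"dx":0,"dy":-0.1,"dz":0,"wx":0,"wy":0,"wz":0},{"dx":0,"dy":-0.2,"dz":0,"wx":0,"wy":0,"wz":0},{"dx":0,"dy":-0.3,"dz":0,"wx":0,"wy":0,"wz":0},{"dx":0,"dy":-0.4,"dz":0,"wx":0,"wy":0,"wz":0},{"dx":0,"dy":-0.4,"dz":0,"wx":0,"wy":0,"wz":0},{"dx":0,"dy":-0.4,"dz":0,"wx":0,"wy":0,"wz":0},{"dx":0,"dy":-0.4,"dz":0,"wx":0,"wy":0,"wz":0},{"dx":0,"dy":-0.4,"dz":0,"wx":0,"wy":0,"wz":0},{"dx":0,"dy":-0.4,"dz":0,"wx":0,"wy":0,"wz":0},{"dx":0,"dy":-0.4,"dz":0,"wx":0,"wy":0,"wz":0}]'
```

```text
t: 46.1
eef_pos: [0.4957, -0.2184, -0.0003]
ee_rot: [-3.141, -0.0, -1.544]
force: [-0.7, -1.8, 0.0]
width: 0.0004
gripper_force: 0.1
```

```bash
python3 -m crank '[{"dx":0,"dy":-0.1,"dz":0,"wx":0,"wy":0,"wz":0},{"dx":0,"dy":-0.2,"dz":0,"wx":0,"wy":0,"wz":0},{"dx":0,"dy":-0.2,"dz":0,"wx":0,"wy":0,"wz":0},{"dx":0,"dy":-0.3,"dz":0,"wx":0,"wy":0,"wz":0},{"dx":0,"dy":-0.3,"dz":0,"wx":0,"wy":0,"wz":0},{"dx":0,"dy":-0.4,"dz":0,"wx":0,"wy":0,"wz":0},{"dx":0,"dy":-0.4,"dz":0,"wx":0,"wy":0,"wz":0},{"dx":0,"dy":-0.4,"dz":0,"wx":0,"wy":0,"wz":0},{"dx":0,"dy":-0.4,"dz":0,"wx":0,"wy":0,"wz":0},{"dx":0,"dy":-0.4,"dz":0,"wx":0,"wy":0,"wz":0}]'
python3 - <<'E'
from h import *
st();f=snap('scene','s17');cv2.imwrite('pics/crop17.png',cv2.resize(f[130:280,130:290,::-1],(640,600),interpolation=cv2.INTER_CUBIC))
for n in ('cab','cab_drawer0_handle'):print([(np.round(d['centre'],3),round(d['confidence'],2)) for d in arm.mark_of('scene',n)[:2]])
E
```

```text
t: 47.35
eef_pos: [0.4968, -0.2183, -0.0007]
ee_rot: [3.137, 0.001, -1.545]
force: [-9.4, 0.7, 5.3]
width: 0.0006
gripper_force: 4.3
t 47.35 pos [ 0.4968 -0.2183 -0.0007] rpy [179.8   0.  -88.5] w 0.0006 F [-9.4  0.7  5.3] q6 [-0.05  0.35 -0.51 -0.   -0.72  0.08]
[(array([ 0.658, -0.197,  0.001]), 0.59)]
[(array([ 0.518, -0.191,  0.047]), 0.61)]
```

View pics/crop17.png

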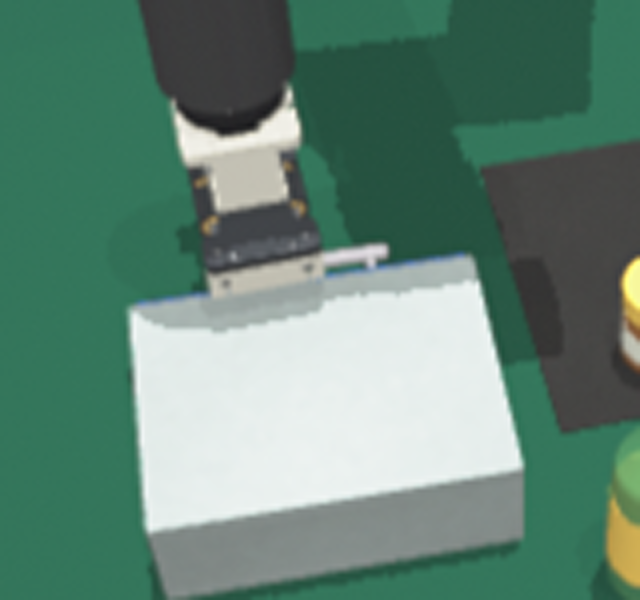

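The drawer has hit its stop: about 9 N, with the handle mark at x≈0.518–0.523. Next I'll retreat, lift and go above the jar while turning −90°.

```bash
python3 -m crank '[{"dx":0,"dy":1.5,"dz":0,"wx":0,"wy":0,"wz":0},{"dx":0,"dy":2,"dz":-4,"wx":0,"wy":0,"wz":0},{"dx":0,"dy":2,"dz":-9,"wx":0,"wy":0,"wz":-10},{"dx":-3,"dy":0,"dz":-13,"wx":0,"wy":0,"wz":-20},{"dx":-7,"dy":-3,"dz":-13,"wx":0,"wy":0,"wz":-30},{"dx":-11,"dy":-6,"dz":-13,"wx":0,"wy":0,"wz":-40},{"dx":-15,"dy":-8,"dz":-13,"wx":0,"wy":0,"wz":-50},{"dx":-19,"dy":-10,"dz":-13,"wx":0,"wy":0,"wz":-60},{"dx":-23,"dy":-12,"dz":-13,"wx":0,"wy":0,"wz":-70},{"dx":-26.8,"dy":-13,"dz":-13,"wx":0,"wy":0,"wz":-80}]' 8.6
python3 - <<'E'
from h import *
st();snap('scene','s18')
for n in ('cab_drawer0_handle','amber_jar','spray_can','cab_top'):print(n,[(np.round(d['centre'],3),round(d['confidence'],2)) for d in arm.mark_of('scene',n)[:2]])
mv((.623,.053,.13),(.623,.053,.011))
E
```

```text
t: 48.75
eef_pos: [0.6234, 0.0548, 0.1297]
ee_rot: [-3.141, -0.002, -0.142]
force: [-0.0, -0.7, 0.3]
width: 0.0856
gripper_force: 0.0
t 48.75 pos [0.6234 0.0548 0.1297] rpy [-1.799e+02 -1.000e-01 -8.100e+00] w 0.0856 F [-0.  -0.7  0.3] q6 [ 0.4   0.32 -0.19 -0.   -1.06  1.03]
cab_drawer0_handle []
amber_jar [(array([ 0.625,  0.056, -0.004]), 0.66)]
spray_can [(array([ 0.611,  0.301, -0.001]), 0.69)]
cab_top [(array([ 0.66 , -0.197,  0.087]), 0.8), (array([ 0.517, -0.19 ,  0.046]), 0.54)]
d [ 0.07  0.   -0.04]
d [7.000e-02 1.000e-02 1.186e+01]
```

```bash
python3 -m crank '[{"dx":0,"dy":0,"dz":1.5,"wx":0,"wy":0,"wz":-7},{"dx":0,"dy":0,"dz":3.5,"wx":0,"wy":0,"wz":-7},{"dx":0,"dy":0,"dz":5.5,"wx":0,"wy":0,"wz":-7},{"dx":0,"dy":0,"dz":7.5,"wx":0,"wy":0,"wz":-7},{"dx":0,"dy":0,"dz":9.5,"wx":0,"wy":0,"wz":-7},{"dx":0,"dy":0,"dz":11,"wx":0,"wy":0,"wz":-7},{"dx":0,"dy":0,"dz":11.9,"wx":0,"wy":0,"wz":-7},{"dx":0,"dy":0,"dz":11.9,"wx":0,"wy":0,"wz":-7},{"dx":0,"dy":0,"dz":11.9,"wx":0,"wy":0,"wz":-7},{"dx":0,"dy":0,"dz":11.9,"wx":0,"wy":0,"wz":-7}]'
python3 -m crank '[{"dx":0,"dy":0,"dz":0,"wx":0,"wy":0,"wz":0},{"dx":0,"dy":0,"dz":0,"wx":0,"wy":0,"wz":0},{"dx":0,"dy":0,"dz":0,"wx":0,"wy":0,"wz":0},{"dx":0,"dy":0,"dz":0,"wx":0,"wy":0,"wz":0},{"dx":0,"dy":0,"dz":0,"wx":0,"wy":0,"wz":0},{"dx":0,"dy":0,"dz":-1.5,"wx":0,"wy":0,"wz":0},{"dx":0,"dy":0,"dz":-4,"wx":0,"wy":0,"wz":0},{"dx":0,"dy":0,"dz":-7,"wx":0,"wy":0,"wz":0},{"dx":0,"dy":0,"dz":-10,"wx":0,"wy":0,"wz":0},{"dx":0,"dy":0,"dz":-12,"wx":0,"wy":0,"wz":0}]' 0 30
python3 - <<'E'
from h import *
st();mv((.663,-.141,.131),(.663,-.141,.097))
E
```

```text
t: 50.25
eef_pos: [0.6229, 0.0532, 0.0114]
ee_rot: [-3.141, -0.001, -0.026]
force: [0.2, 0.6, 0.3]
width: 0.0864
gripper_force: 0.0
t: 51.5
eef_pos: [0.6224, 0.0527, 0.1328]
ee_rot: [-3.141, -0.001, -0.026]
force: [-0.0, 0.5, -3.0]
width: 0.0574
gripper_force: 30.0
t 51.5 pos [0.6224 0.0527 0.1328] rpy [-1.8e+02 -1.0e-01 -1.5e+00] w 0.0574 F [-0.   0.5 -3. ] q6 [ 0.4   0.32 -0.18  0.   -1.07  1.15]
d [ 4.56 19.26  0.18]
d [ 4.56 19.26  3.58]
```

```bash
python3 -m crank '[{"dx":0.6,"dy":2,"dz":0,"wx":0,"wy":0,"wz":0},{"dx":1.2,"dy":5,"dz":0,"wx":0,"wy":0,"wz":0},{"dx":2,"dy":8,"dz":0,"wx":0,"wy":0,"wz":0},{"dx":2.7,"dy":11,"dz":0,"wx":0,"wy":0,"wz":0},{"dx":3.4,"dy":14,"dz":0,"wx":0,"wy":0,"wz":0},{"dx":4,"dy":17,"dz":0,"wx":0,"wy":0,"wz":0},{"dx":4.5,"dy":18.6,"dz":0,"wx":0,"wy":0,"wz":0},{"dx":4.5,"dy":19.2,"dz":0,"wx":0,"wy":0,"wz":0},{"dx":4.5,"dy":19.2,"dz":1,"wx":0,"wy":0,"wz":0},{"dx":4.5,"dy":19.2,"dz":2,"wx":0,"wy":0,"wz":0}]'
python3 -m crank '[{"dx":0,"dy":0,"dz":0.4,"wx":0,"wy":0,"wz":0},{"dx":0,"dy":0,"dz":0.8,"wx":0,"wy":0,"wz":0},{"dx":0,"dy":0,"dz":1.1,"wx":0,"wy":0,"wz":0},{"dx":0,"dy":0,"dz":1.3,"wx":0,"wy":0,"wz":0},{"dx":0,"dy":0,"dz":1.5,"wx":0,"wy":0,"wz":0},{"dx":0,"dy":0,"dz":1.5,"wx":0,"wy":0,"wz":0},{"dx":0,"dy":0,"dz":1.5,"wx":0,"wy":0,"wz":0},{"dx":0,"dy":0,"dz":1.5,"wx":0,"wy":0,"wz":0},{"dx":0,"dy":0,"dz":1.5,"wx":0,"wy":0,"wz":0},{"dx":0,"dy":0,"dz":1.5,"wx":0,"wy":0,"wz":0}]'
python3 - <<'E'
from h import *
st();f=snap('scene','s19')
print([(np.round(d['centre'],3),round(d['confidence'],2)) for d in arm.mark_of('scene','amber_jar')[:2]])
E
```

```text
t: 52.75
eef_pos: [0.662, -0.1393, 0.1097]
ee_rot: [-3.141, 0.001, -0.025]
force: [-0.5, 1.8, -2.8]
width: 0.0575
gripper_force: 30.0
t: 54.0
eef_pos: [0.6624, -0.1401, 0.0957]
ee_rot: [-3.142, -0.0, -0.026]
force: [-0.8, -0.1, -2.8]
width: 0.0571
gripper_force: 30.0
t 54.0 pos [ 0.6624 -0.1401  0.0957] rpy [-180.    -0.    -1.5] w 0.0571 F [-0.8 -0.1 -2.8] q6 [ 0.08  0.43 -0.1  -0.   -1.04  1.47]
[(array([ 0.666, -0.142,  0.084]), 0.58)]
```

Force is still about −2.8 N, so the jar is hanging. I'll lower in 0.5 mm steps.

```bash
python3 -m crank '[{"dx":0,"dy":0,"dz":0.05,"wx":0,"wy":0,"wz":0},{"dx":0,"dy":0,"dz":0.05,"wx":0,"wy":0,"wz":0},{"dx":0,"dy":0,"dz":0.1,"wx":0,"wy":0,"wz":0},{"dx":0,"dy":0,"dz":0.1,"wx":0,"wy":0,"wz":0},{"dx":0,"dy":0,"dz":0.15,"wx":0,"wy":0,"wz":0},{"dx":0,"dy":0,"dz":0.15,"wx":0,"wy":0,"wz":0},{"dx":0,"dy":0,"dz":0.2,"wx":0,"wy":0,"wz":0},{"dx":0,"dy":0,"dz":0.2,"wx":0,"wy":0,"wz":0},{"dx":0,"dy":0,"dz":0.2,"wx":0,"wy":0,"wz":0},{"dx":0,"dy":0,"dz":0.2,"wx":0,"wy":0,"wz":0}]'
```

```text
t: 55.35
eef_pos: [0.6625, -0.1401, 0.0939]
ee_rot: [3.142, -0.0, -0.026]
force: [-1.0, 0.7, -0.2]
width: 0.0575
gripper_force: 30.0
```

Contact. I'll release and lift.

```bash
python3 -m crank '[{"dx":0,"dy":0,"dz":0,"wx":0,"wy":0,"wz":0},{"dx":0,"dy":0,"dz":0,"wx":0,"wy":0,"wz":0},{"dx":0,"dy":0,"dz":0,"wx":0,"wy":0,"wz":0},{"dx":0,"dy":0,"dz":-0.5,"wx":0,"wy":0,"wz":0},{"dx":0,"dy":0,"dz":-2,"wx":0,"wy":0,"wz":0},{"dx":0,"dy":0,"dz":-5,"wx":0,"wy":0,"wz":0},{"dx":0,"dy":0,"dz":-8,"wx":0,"wy":0,"wz":0},{"dx":0,"dy":-3,"dz":-10.5,"wx":0,"wy":0,"wz":0},{"dx":0,"dy":-7,"dz":-10.5,"wx":0,"wy":0,"wz":0},{"dx":0,"dy":-11,"dz":-10.5,"wx":0,"wy":0,"wz":0}]' 8.6
python3 - <<'E'
from h import *
st();f=snap('top','t20');ori('spray_can',.15)
k=f[180:230,150:200];
for n in ('spray_can','amber_jar'):print(n,[(np.round(d['centre'],3),round(d['confidence'],2)) for d in arm.mark_of('top',n)[:2]])
mv((.611,.301,.2))
cv2.imwrite('pics/crop20.png',cv2.resize(f[140:280,140:430,::-1],(800,386),interpolation=cv2.INTER_CUBIC))
print(proj('top',np.array((.611,.301,.152))))
E
```

```text
t: 56.6
eef_pos: [0.6657, -0.0292, 0.2007]
ee_rot: [-3.141, -0.002, -0.027]
force: [0.2, -0.2, 0.0]
width: 0.086
gripper_force: 0.0
t 56.6 pos [ 0.6657 -0.0292  0.2007] rpy [-1.8e+02 -1.0e-01 -1.5e+00] w 0.086 F [ 0.2 -0.2  0. ] q6 [ 0.25  0.34  0.01  0.   -1.24  1.3 ]
spray_can []
amber_jar [(array([ 0.664, -0.142,  0.086]), 0.62)]
d [-6.260e+00 -3.289e+01 -1.000e-02]
(np.float64(166.34496890720072), np.float64(207.7601008586551))
```

View pics/crop20.png

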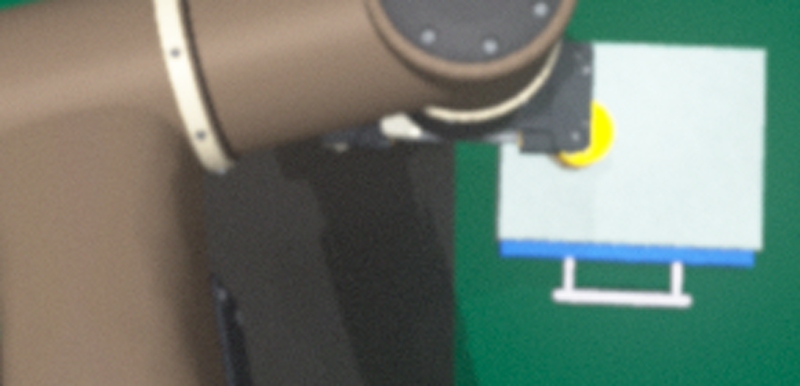

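The drawer is shut (handle at crop (622,298)) and the jar stands on the top (590,135). Now the can: I'll refine its position from the earlier clear picture and move above it.

```bash
python3 -m crank '[{"dx":-0.8,"dy":-4,"dz":0,"wx":0,"wy":0,"wz":0},{"dx":-1.6,"dy":-8,"dz":0,"wx":0,"wy":0,"wz":0},{"dx":-2.4,"dy":-12,"dz":0,"wx":0,"wy":0,"wz":0},{"dx":-3.2,"dy":-16,"dz":0,"wx":0,"wy":0,"wz":0},{"dx":-4,"dy":-20,"dz":0,"wx":0,"wy":0,"wz":0},{"dx":-4.8,"dy":-24,"dz":0,"wx":0,"wy":0,"wz":0},{"dx":-5.6,"dy":-28,"dz":0,"wx":0,"wy":0,"wz":0},{"dx":-6.2,"dy":-31.5,"dz":0,"wx":0,"wy":0,"wz":0},{"dx":-6.2,"dy":-32.9,"dz":0,"wx":0,"wy":0,"wz":0},{"dx":-6.2,"dy":-32.9,"dz":0,"wx":0,"wy":0,"wz":0}]'
python3 - <<'E'
from h import *
im=cv2.cvtColor(cv2.imread('pics/top2.png'),cv2.COLOR_BGR2GRAY)
k=im[190:230,150:200]; v,u=np.nonzero(k>225); print(len(u),u.mean()+150,v.mean()+190,u.min()+150,u.max()+150,v.min()+190,v.max()+190)
print(unproj('top',(u.mean()+150,v.mean()+190),.15),unproj('top',(168,208),.15))
st()
for i in range(2):
  f=snap('scene','s21%d'%i);print([(np.round(d['centre'],3),round(d['confidence'],2)) for d in arm.mark_of('scene','spray_can')[:2]])
mv((.611,.301,.078))
cv2.imwrite('pics/crop21.png',cv2.resize(f[60:230,300:450,::-1],(529,600),interpolation=cv2.INTER_CUBIC))
E
```

```text
t: 58.05
eef_pos: [0.6122, 0.3003, 0.1987]
ee_rot: [3.141, 0.0, -0.026]
force: [0.4, 0.2, -0.2]
width: 0.0861
gripper_force: 0.0
244 168.61065573770492 209.90983606557376 160 181 201 219
[0.60600451 0.29596797 0.15      ] [0.61061184 0.29758811 0.15      ]
t 58.05 pos [0.6122 0.3003 0.1987] rpy [180.    0.   -1.5] w 0.0861 F [ 0.4  0.2 -0.2] q6 [ 0.74  0.36  0.04  0.   -1.25  0.8 ]
[(array([ 0.614,  0.302, -0.003]), 0.88), (array([ 0.658, -0.196,  0.   ]), 0.43)]
[(array([0.616, 0.299, 0.   ]), 0.7), (array([ 0.658, -0.196,  0.001]), 0.23)]
d [-0.13 -0.19 12.09]
```

View pics/crop21.png

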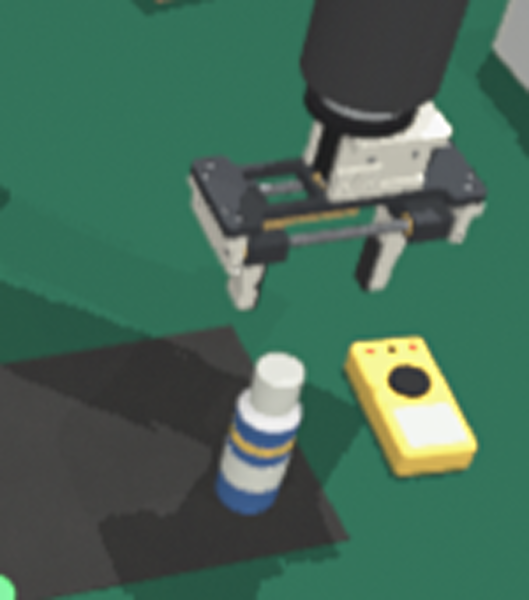

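Run:
```python
from h import *
for p in((.612,.3,.231),(.612,.344,.231),(.612,.256,.231),(.612,.301,.152),(.612,.301,.002)): print(p,np.round(proj('scene',np.array(p)),1))
im=cv2.cvtColor(cv2.imread('pics/s211.png'),cv2.COLOR_BGR2RGB)
m=max(arm.masks_of('scene','spray_can'),key=lambda d:d['confidence'])['pixels'];v,u=np.nonzero(m);print(u.min(),u.max(),v.min(),v.max())
for r in (162,166,170,185,195): print(r,u[v==r].min(),u[v==r].max())
```

```text
(0.612, 0.3, 0.231) [385.2 143.3]
(0.612, 0.344, 0.231) [400.3 140.7]
(0.612, 0.256, 0.231) [369.8 145.8]
(0.612, 0.301, 0.152) [379.4 164.2]
(0.612, 0.301, 0.002) [369.3 198.8]
360 385 160 205
162 373 384
166 372 385
170 370 384
185 364 382
195 361 380
```

The projections agree: the can is at (0.612, 0.301) and the gripper is above it. I'll descend onto the cap.

```bash
python3 -m crank '[{"dx":0,"dy":-0.1,"dz":2,"wx":0,"wy":0,"wz":0},{"dx":0,"dy":-0.1,"dz":4,"wx":0,"wy":0,"wz":0},{"dx":0,"dy":-0.1,"dz":6,"wx":0,"wy":0,"wz":0},{"dx":0,"dy":-0.1,"dz":8,"wx":0,"wy":0,"wz":0},{"dx":0,"dy":-0.1,"dz":10,"wx":0,"wy":0,"wz":0},{"dx":0,"dy":-0.1,"dz":11.3,"wx":0,"wy":0,"wz":0},{"dx":0,"dy":-0.1,"dz":12.1,"wx":0,"wy":0,"wz":0},{"dx":0,"dy":-0.1,"dz":12.1,"wx":0,"wy":0,"wz":0},{"dx":0,"dy":-0.1,"dz":12.1,"wx":0,"wy":0,"wz":0},{"dx":0,"dy":-0.1,"dz":12.1,"wx":0,"wy":0,"wz":0}]'
python3 -m crank '[{"dx":0,"dy":0,"dz":0,"wx":0,"wy":0,"wz":0},{"dx":0,"dy":0,"dz":0,"wx":0,"wy":0,"wz":0},{"dx":0,"dy":0,"dz":0,"wx":0,"wy":0,"wz":0},{"dx":0,"dy":0,"dz":0,"wx":0,"wy":0,"wz":0},{"dx":0,"dy":0,"dz":0,"wx":0,"wy":0,"wz":0},{"dx":0,"dy":0,"dz":0,"wx":0,"wy":0,"wz":0},{"dx":0,"dy":0,"dz":0,"wx":0,"wy":0,"wz":0},{"dx":0,"dy":0,"dz":-1,"wx":0,"wy":0,"wz":0},{"dx":0,"dy":0,"dz":-3,"wx":0,"wy":0,"wz":0},{"dx":0,"dy":0,"dz":-5,"wx":0,"wy":0,"wz":0}]' 0 35
```

```text
t: 59.55
eef_pos: [0.6122, 0.3017, 0.0784]
ee_rot: [-3.141, -0.001, -0.026]
force: [-0.2, 0.4, 0.3]
width: 0.0858
gripper_force: 0.0
t: 60.8
eef_pos: [0.6118, 0.3013, 0.1285]
ee_rot: [3.141, 0.0, -0.026]
force: [0.9, 0.6, -2.0]
width: 0.0375
gripper_force: 35.0
```

```bash
python3 -m crank '[{"dx":0,"dy":1,"dz":-4,"wx":0,"wy":0,"wz":0},{"dx":0,"dy":3,"dz":-8,"wx":0,"wy":0,"wz":0},{"dx":0.3,"dy":6,"dz":-12,"wx":0,"wy":0,"wz":0},{"dx":0.6,"dy":10,"dz":-13.5,"wx":0,"wy":0,"wz":0},{"dx":1,"dy":14,"dz":-13.5,"wx":0,"wy":0,"wz":0},{"dx":1.4,"dy":18,"dz":-13.5,"wx":0,"wy":0,"wz":0},{"dx":1.8,"dy":22,"dz":-13.5,"wx":0,"wy":0,"wz":0},{"dx":2.2,"dy":26,"dz":-13.5,"wx":0,"wy":0,"wz":0},{"dx":2.6,"dy":30,"dz":-13.5,"wx":0,"wy":0,"wz":0},{"dx":3,"dy":34,"dz":-13.5,"wx":0,"wy":0,"wz":0}]'
python3 - <<'E'
from h import *
st();mv((.66,-.253,.262),(.66,-.253,.166))
E
```

```text
t: 62.05
eef_pos: [0.6329, -0.0405, 0.2634]
ee_rot: [-3.141, -0.001, -0.026]
force: [0.3, 0.4, -1.9]
width: 0.037
gripper_force: 35.0
t 62.05 pos [ 0.6329 -0.0405  0.2634] rpy [-180.    -0.    -1.5] w 0.037 F [ 0.3  0.4 -1.9] q6 [ 0.24  0.26  0.03 -0.   -1.35  1.3 ]
d [ 3.26 21.17  0.13]
d [ 3.26 21.17  9.73]
```

```bash
python3 -m crank '[{"dx":0.6,"dy":4,"dz":0,"wx":0,"wy":0,"wz":0},{"dx":1.2,"dy":8,"dz":0,"wx":0,"wy":0,"wz":0},{"dx":1.8,"dy":12,"dz":0,"wx":0,"wy":0,"wz":0},{"dx":2.4,"dy":16,"dz":0,"wx":0,"wy":0,"wz":0},{"dx":3,"dy":19.3,"dz":0,"wx":0,"wy":0,"wz":0},{"dx":3.2,"dy":20.8,"dz":0,"wx":0,"wy":0,"wz":0},{"dx":3.2,"dy":20.8,"dz":1.5,"wx":0,"wy":0,"wz":0},{"dx":3.2,"dy":20.8,"dz":4,"wx":0,"wy":0,"wz":0},{"dx":3.2,"dy":20.8,"dz":6,"wx":0,"wy":0,"wz":0},{"dx":3.2,"dy":20.8,"dz":7.5,"wx":0,"wy":0,"wz":0}]'
python3 -m crank '[{"dx":0,"dy":0,"dz":0.6,"wx":0,"wy":0,"wz":0},{"dx":0,"dy":0,"dz":1.2,"wx":0,"wy":0,"wz":0},{"dx":0,"dy":0,"dz":1.6,"wx":0,"wy":0,"wz":0},{"dx":0,"dy":0,"dz":2.0,"wx":0,"wy":0,"wz":0},{"dx":0,"dy":0,"dz":2.1,"wx":0,"wy":0,"wz":0},{"dx":0,"dy":0,"dz":2.2,"wx":0,"wy":0,"wz":0},{"dx":0,"dy":0,"dz":2.3,"wx":0,"wy":0,"wz":0},{"dx":0,"dy":0,"dz":2.4,"wx":0,"wy":0,"wz":0},{"dx":0,"dy":0,"dz":2.4,"wx":0,"wy":0,"wz":0},{"dx":0,"dy":0,"dz":2.4,"wx":0,"wy":0,"wz":0}]'
```

```text
t: 63.3
eef_pos: [0.6591, -0.2467, 0.1861]
ee_rot: [-3.141, 0.001, -0.025]
force: [1.2, -0.0, -2.7]
width: 0.0375
gripper_force: 35.0
t: 64.55
eef_pos: [0.6596, -0.2481, 0.1637]
ee_rot: [3.142, -0.0, -0.026]
force: [-0.3, -0.1, -1.3]
width: 0.0374
gripper_force: 35.0
```

```bash
python3 -m crank '[{"dx":0,"dy":0,"dz":0.1,"wx":0,"wy":0,"wz":0},{"dx":0,"dy":0,"dz":0.1,"wx":0,"wy":0,"wz":0},{"dx":0,"dy":0,"dz":0.2,"wx":0,"wy":0,"wz":0},{"dx":0,"dy":0,"dz":0.2,"wx":0,"wy":0,"wz":0},{"dx":0,"dy":0,"dz":0.25,"wx":0,"wy":0,"wz":0},{"dx":0,"dy":0,"dz":0.25,"wx":0,"wy":0,"wz":0},{"dx":0,"dy":0,"dz":0.3,"wx":0,"wy":0,"wz":0},{"dx":0,"dy":0,"dz":0.3,"wx":0,"wy":0,"wz":0},{"dx":0,"dy":0,"dz":0.3,"wx":0,"wy":0,"wz":0},{"dx":0,"dy":0,"dz":0.3,"wx":0,"wy":0,"wz":0}]'
```

```text
t: 65.8
eef_pos: [0.6596, -0.2481, 0.1607]
ee_rot: [-3.142, 0.0, -0.026]
force: [-0.1, -0.0, -1.4]
width: 0.0378
gripper_force: 35.0
```

```bash
python3 -m crank '[{"dx":0,"dy":0,"dz":0.05,"wx":0,"wy":0,"wz":0},{"dx":0,"dy":0,"dz":0.05,"wx":0,"wy":0,"wz":0},{"dx":0,"dy":0,"dz":0.1,"wx":0,"wy":0,"wz":0},{"dx":0,"dy":0,"dz":0.1,"wx":0,"wy":0,"wz":0},{"dx":0,"dy":0,"dz":0.15,"wx":0,"wy":0,"wz":0},{"dx":0,"dy":0,"dz":0.15,"wx":0,"wy":0,"wz":0},{"dx":0,"dy":0,"dz":0.2,"wx":0,"wy":0,"wz":0},{"dx":0,"dy":0,"dz":0.2,"wx":0,"wy":0,"wz":0},{"dx":0,"dy":0,"dz":0.2,"wx":0,"wy":0,"wz":0},{"dx":0,"dy":0,"dz":0.2,"wx":0,"wy":0,"wz":0}]'
```

```text
t: 67.05
eef_pos: [0.6601, -0.2484, 0.1604]
ee_rot: [3.141, -0.002, -0.026]
force: [-2.3, 1.5, 9.6]
width: 0.0374
gripper_force: 35.0
```

Contact, slightly pressed. I'll ease 1.5 mm, release, lift and withdraw.

```bash
python3 -m crank '[{"dx":0,"dy":0,"dz":-0.15,"wx":0,"wy":0,"wz":0},{"dx":0,"dy":0,"dz":-0.15,"wx":0,"wy":0,"wz":0},{"dx":0,"dy":0,"dz":-0.15,"wx":0,"wy":0,"wz":0},{"dx":0,"dy":0,"dz":-0.15,"wx":0,"wy":0,"wz":0},{"dx":0,"dy":0,"dz":-0.15,"wx":0,"wy":0,"wz":0},{"dx":0,"dy":0,"dz":-1,"wx":0,"wy":0,"wz":0},{"dx":0,"dy":0,"dz":-3,"wx":0,"wy":0,"wz":0},{"dx":0,"dy":0,"dz":-6,"wx":0,"wy":0,"wz":0},{"dx":0,"dy":0,"dz":-9,"wx":0,"wy":0,"wz":0},{"dx":0,"dy":0,"dz":-11,"wx":0,"wy":0,"wz":0}]' 7
python3 -m crank '[{"dx":-3,"dy":0,"dz":0,"wx":0,"wy":0,"wz":0},{"dx":-7,"dy":0,"dz":0,"wx":0,"wy":0,"wz":0},{"dx":-11,"dy":0,"dz":0,"wx":0,"wy":0,"wz":0},{"dx":-15,"dy":0,"dz":0,"wx":0,"wy":0,"wz":0},{"dx":-19,"dy":0,"dz":0,"wx":0,"wy":0,"wz":0},{"dx":-22,"dy":0,"dz":0,"wx":0,"wy":0,"wz":0},{"dx":-22,"dy":0,"dz":0,"wx":0,"wy":0,"wz":0},{"dx":-22,"dy":0,"dz":0,"wx":0,"wy":0,"wz":0},{"dx":-22,"dy":0,"dz":0,"wx":0,"wy":0,"wz":0},{"dx":-22,"dy":0,"dz":0,"wx":0,"wy":0,"wz":0}]'
python3 - <<'E'
from h import *
st();f=snap('scene','s30')
for n in ('cab_top','cab_drawer0_handle','amber_jar','spray_can','spool','vial','heatsink','relay'):print(n,[(np.round(d['centre'],3),round(d['confidence'],2)) for d in arm.mark_of('scene',n)[:2]])
cv2.imwrite('pics/crop30.png',cv2.resize(f[80:300,70:410,::-1],(800,518),interpolation=cv2.INTER_CUBIC))
E
```

```text
t: 68.3
eef_pos: [0.6601, -0.2483, 0.2713]
ee_rot: [3.141, -0.002, -0.026]
force: [0.8, 0.2, -0.7]
width: 0.0702
gripper_force: 0.0
t: 69.55
eef_pos: [0.4402, -0.2423, 0.2683]
ee_rot: [-3.142, 0.001, -0.026]
force: [-0.7, -0.2, 0.7]
width: 0.0697
gripper_force: 0.0
t 69.55 pos [ 0.4402 -0.2423  0.2683] rpy [-180.     0.    -1.5] w 0.0697 F [-0.7 -0.2  0.7] q6 [-0.11  0.03 -0.23  0.   -1.32  1.66]
cab_top [(array([ 0.661, -0.196,  0.086]), 0.59)]
cab_drawer0_handle [(array([ 0.518, -0.19 ,  0.047]), 0.75), (array([ 0.799, -0.001,  0.001]), 0.74)]
amber_jar [(array([ 0.666, -0.142,  0.082]), 0.65)]
spray_can [(array([ 0.662, -0.248,  0.081]), 0.8), (array([0.558, 0.473, 0.002]), 0.31)]
spool [(array([ 0.801, -0.001,  0.001]), 0.54)]
vial []
heatsink []
relay [(array([0.663, 0.161, 0.002]), 0.43)]
```

View pics/crop30.png

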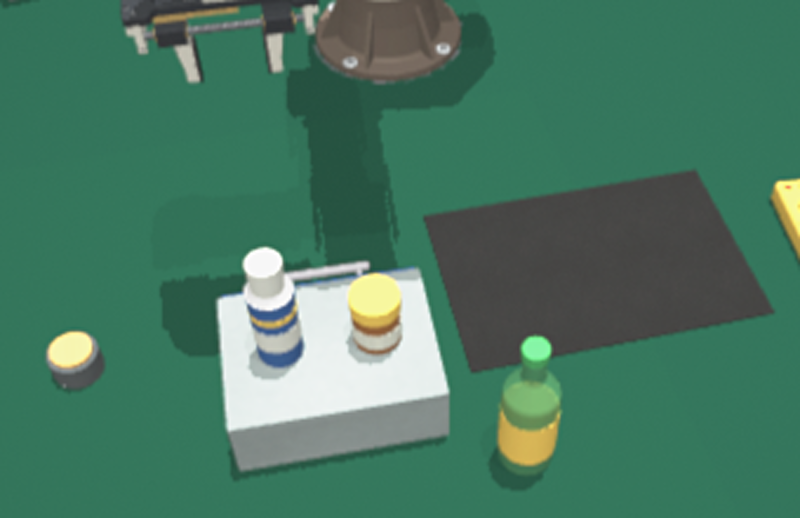

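The mat is empty, the drawer is shut, and the can (275,310) and the jar (375,315) stand upright well inside the top.

```bash
python3 -c "
from station import arm
print(arm.job_done())"
```

```text
the job is handed in; nothing more can be done
None
```

I handed the job in at about 70 s. The last picture shows the mat clear, the drawer shut with the spool, vial and heat sink inside, and the spray can and amber jar upright on the unit's top; no verdict came back from the hand-in.

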